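# Rebuild the pivot stack on a clamped slide mount

## Task

Thread the blue spacer, then the black washer, then the brass bushing (flange down) onto the bolt that stands up out of the clamped rosewood mount, each resting on the one below. Press the stack down, against the drag of the red collar, until the spacer sits fully home on the copper shims, and bed it there with a steady push of more than 12 N for about a second, but gently: the splintered mount and its bolt must never feel more than 22 N. Let go of everything and leave the globe, lens cap, screwdriver and slide stand where they are.

Things in the scene. Friction and masses are not known exactly. Their poses are not given: they have to be found in the camera images.
- clamp: Fixed brass clamp holding a dark rosewood mount (146 x 76 x 10 mm) level, top face 55 mm above the table. Origin on the bolt axis at table height, z up. In this frame the mount spans x -43 to 103, y +-38 mm; the clamp's jaw and column stand at x 70 to 125, y +-26 mm, up to 98 mm high. The 22 N limit is for mount, bolt, shims, collar and clamp together.
- bolt_tip (a point): Top of the upright steel bolt, 134 mm above the table, on its axis. The bolt is 12 mm in diameter from the mount up to 122 mm above the table, then tapers as a cone to 4 mm in diameter at the tip.
- mount_top (a point): Point on the bolt axis at the mount's top face, 55 mm above the table. On the mount round the bolt lies a fixed, rigid pack of copper shims (ring, outer diameter 42 mm, inner 25 mm), 5 to 11 mm thick, different each time and not measured: the spacer's landing on it must be felt, as a steep rise of force.
- collar (a joint): How far the red collar has been pushed down the bolt from its highest place, m. It starts between 0 and 0.004. It moves only when pushed with about 7 N and stays where it is left; there is no spring. The spacer pushes it down into the bore of the shims until the spacer's underside lands on the shims.
- collar_top (a point): Centre of the top face of the red collar, a ring round the bolt of outer diameter 22 mm, 4 mm high; 76 mm above the table at joint value 0, less as it goes down.
- spacer: Loose blue anodised aluminium tube standing on end: outer diameter 34 mm, bore 14.6 mm, 20 mm high, about 50 g. Origin at the centre of its underside, z along the bore, up. Both ends are alike.
- washer: Loose thick black washer lying flat: outer diameter 42 mm, bore 14.6 mm, 8 mm thick, about 20 g. Origin at the centre of its underside, z along the bore, up. Both faces are alike.
- bushing: Loose flanged brass bushing standing on its flange: barrel outer diameter 24 mm, flange outer diameter 32 mm and 4 mm thick at the bottom, bore 14.6 mm, 18 mm high overall, about 60 g. Origin at the centre of its underside (the flange side), z along the bore, up.
- globe: Bystander: loose white glass lamp globe standing on its neck, 92 mm in diameter at most, 99 mm high. Origin at the centre of its underside.
- lens_cap: Bystander: loose tin lens cap lying flat, 54 mm in diameter, 16 mm high. Origin at the centre of its underside.
- screwdriver: Bystander: loose brass-handled screwdriver lying on the table, 190 mm long, along its x axis with the handle to -x.
- slide_stand: Bystander: loose slotted walnut stand holding a slide, 60 x 130 x 36 mm (the slide reaches 68 mm). Origin at the centre of its underside.
Mind the look-alikes: they are no part of the job. Of the things that look like the washer, take the one that is farthest from the robot's base at the start.

How it is judged:
On the way, in this order (a step that is already met when the one before it is completed fails the run):
1. the spacer is on the bolt, resting on the collar (horizontal distance between spacer and bolt_tip below 0.0035 m and z of spacer in the frame of collar_top between -0.0025 and 0.0025 m and angle between the z axis of spacer and the z axis of clamp, either way round below 0.12 rad), for 0.2 s.
2. the washer is on the bolt, resting on the spacer (all of step 1 and horizontal distance between washer and bolt_tip below 0.0035 m and z of washer in the frame of collar_top between 0.0175 and 0.0225 m and angle between the z axis of washer and the z axis of clamp, either way round below 0.12 rad), for 0.2 s.
3. the bushing is on the bolt, flange down on the washer (all of step 2 and horizontal distance between bushing and bolt_tip below 0.0035 m and z of bushing in the frame of collar_top between 0.0255 and 0.0305 m and angle between the z axis of bushing and the z axis of clamp, either way round below 0.12 rad and angle between bushing's own z axis and vertical below 0.3 rad), for 0.2 s.
4. the stack is home on the shims (spacer's underside at most 13.5 mm above the mount) and bedded with more than 12 N (all of step 3 and z of spacer in the frame of mount_top below 0.0135 m and contact force between spacer and clamp above 12 N), for 0.4 s.
At the end, for the whole second after the job is handed in: Spacer, washer, bushing (flange down) on the bolt in that order from below, each within 2.5 mm of resting on the one below, 3.5 mm of the bolt axis, level to 0.12 rad, at rest; the spacer's underside at most 13.5 mm above the mount; each bystander within 20 mm of its start (all of step 3 and z of spacer in the frame of mount_top below 0.0135 m and linear speed of each of spacer, washer, bushing below 0.02 m/s and distance of each of globe, lens_cap, screwdriver, slide_stand from where it was at the start of the episode below 0.02 m); the robot touches nothing.
It fails at once if the clamp, mount, bolt, shims and collar together feel more than 22 N (contact force between clamp and anything else above 22 N).
It fails at once if a bystander is pushed more than 20 mm (distance of any of globe, lens_cap, screwdriver, slide_stand from where it was at the start of the episode above 0.02 m).
It also fails if it takes over 72 s, if anything falls off the work surface, if the arm or the gripper's body presses on something with over 40 N, if the wrist force passes 120 N, or if a joint passes its speed limit or range.

## Robot

A 7-joint arm with a two-finger parallel gripper is mounted at the origin on the work surface. World frame = base frame: x ahead of the robot, y to its left, z up, the work surface at z = 0. Lengths are in m, angles in rad, forces in N, time in s.
With the tool pointing down it reaches from about 0.425 to 0.875 m from the base axis. Payload 4.7 kg.
Tool frame: the origin (TCP) lies on the centre line of the jaws, within the pads' length; the fingertips stand ctrl.tcp_to_tips ahead of it and the grasp point (between the pads) lies 2 mm behind it (ctrl.tcp_to_tips is the distance from the TCP to the fingertips, in m); z points along the fingers, y is the line along which they close (so a half turn about z gives the same grasp; the last joint's range is limited). The gripper opens to 87 mm and grips with 3 to 60 N. Pads are 19 mm wide; open, the fingers measure 117 mm over their backs; the gripper's body (75 mm by 190 mm) begins 51 mm behind the grasp point.
Start: joints at [1.171, 0.321, -0.07, 1.45, 0.023, 1.371, -0.057], TCP at [0.261, -0.595, 0.24] pointing down, gripper open.
Joint ranges: [-2.86, 2.86], [-0.3, 2.09], [-1.38, 1.24], [0.06, 2.45], [-1.56, 4.7], [0.09, 2.05], [-2.69, 2.69]. Speed limits (rad/s): [2.57, 2.57, 3.14, 3.14, 3.14, 3.14, 3.14].

## Interface

Orientations are given as a rotation vector (axis times angle).
In Python, from bench import ctrl, optics, close_job gives the robot as it stands.
- The arm moves only by the shell command python3 -m inch 'ROWS' [OPENING] [FORCE]. ROWS is JSON, a list of rows, each a list of 2 entries, a list of its own where there are three numbers: the shift along the tool's x, y, z in mm, then the turn, a rotation vector about the tool's x, y, z in degrees. In form: [[[x, y, z], [ax, ay, az]], ...]. A call has exactly 10 rows; each row shifts and turns the commanded pose from where the row before left it, along the tool's axes as they then stand; what a row does not reach is not made up. A row lasts 1/10 s, in which the tool goes at most 50 mm and 8.59 degrees, less where a joint would pass 70% of its speed; a pose out of reach is approached as far as the arm can. A call is refused whole if a number of a shift passes 50 or a number of a turn 8.59, either way. A call with a gripper value outside its range is refused whole. OPENING is the closure, from 0 (fully open) to 1 (shut), set as the call begins (- or left out, the last holds). The fingers move at their own pace and stop on an object; FORCE is the grip in N (left out, the last holds). Time passes only in rows, so rows that do not move let the fingers close, or fill a call up. It gives the time, the measured TCP pose, the force and the opening at its end, in the units of the state.
- ctrl.get_state(): the state, without advancing time (a new reading comes with each control period).
- optics.get_image(name): name is "side" or "top"; returns a dict with "image" (480x640x3 uint8, red, green, blue), "fx", "fy", "cx", "cy" (pixels), "R" (3x3) and "t" (3): a world point X has camera coordinates R X + t. Camera axes: x right, y down, z forward; pixel columns grow to the right and rows downward; lengths in m; the calibration is good to about 2 mm. A picture is of the moment at which its call begins. There is no depth.
- close_job(): hands the job in, once; it reports no verdict.
The state is a dict: "time": time; "joint_positions": joint angles; "qd": joint speeds; "joint_torque": joint torques, N m; "position": TCP position; "tool_rot": TCP orientation; "ft_force": force on the tool from outside, world axes, zero at the start; "torque": the same for the moment, N m; "grip_width": opening from 0.0 (shut) to 1.0 (fully open).
Only numpy, scipy, OpenCV 4.12 (cv2) and the standard library are available. Lean on these libraries where they do the work, as an engineer would, in place of code of your own. Each camera call takes 0.05 s, during which the arm holds its last target. There are 200 camera calls.

## Working session

There is one attempt and no reset: what is moved stays moved. The work goes in short steps, Python scripts to look and compute and a shell command to move; the robot and the scene stay as the last step left them, time stands still between calls to the robot, and variables do not carry over. Pictures are saved under pics/ and viewed, on a budget of 13 in all, crops included, one or two more only if the job needs it, and the job is handed in when it is done.

```bash
ls; mkdir -p pics
python3 - <<'E'
from bench import ctrl, optics
import cv2,numpy as np
s=ctrl.get_state(); print({k:np.round(v,4).tolist() for k,v in s.items()}, ctrl.tcp_to_tips)
for n in ("side","top"):
    d=optics.get_image(n); np.savez(f"pics/{n}0.npz",**d)
    cv2.imwrite(f"pics/{n}0.png",d["image"][:,:,::-1])
    print(n,d["fx"],d["cx"],d["cy"],np.round(d["R"],3).tolist(),np.round(d["t"],3))
E
```

```text
pics
{'time': 0.0, 'joint_positions': [1.1711, 0.3218, -0.0701, 1.4517, 0.0226, 1.3708, -0.0569], 'qd': [0.0007, 0.0001, 0.0004, -0.0017, -0.0, -0.0001, -0.001], 'joint_torque': [-0.0012, -49.1284, -0.4046, -31.2525, -0.0638, 0.0438, 0.0002], 'position': [0.2611, -0.5947, 0.2384], 'tool_rot': [-3.0728, -0.645, 0.0007], 'ft_force': [-0.1421, 0.3322, -0.048], 'torque': [-0.0385, 0.0259, 0.0296], 'grip_width': 0.9975} 0.017
side 526.8326749246078 319.7844357932346 242.04987820675575 [[-0.716, -0.698, -0.012], [-0.492, 0.517, -0.701], [0.495, -0.496, -0.713]] [0.373 0.388 0.761]
top 525.0693559684911 315.74498113340013 236.52110171908072 [[-0.005, -1.0, -0.003], [-0.975, 0.005, -0.22], [0.22, 0.002, -0.976]] [-0.046  0.604  1.237]
```

View pics/top0.png

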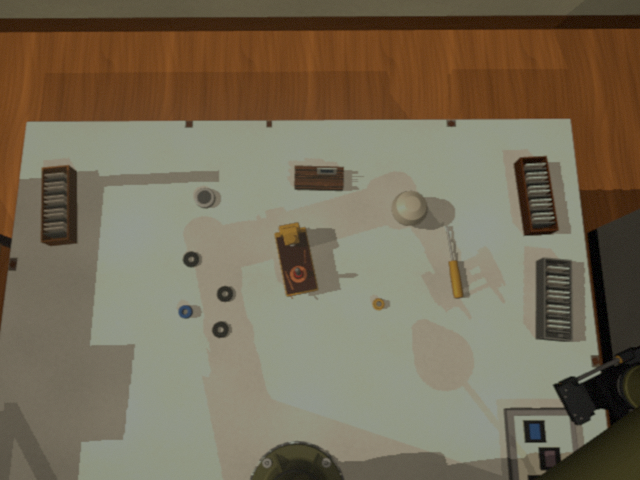

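View pics/side0.png

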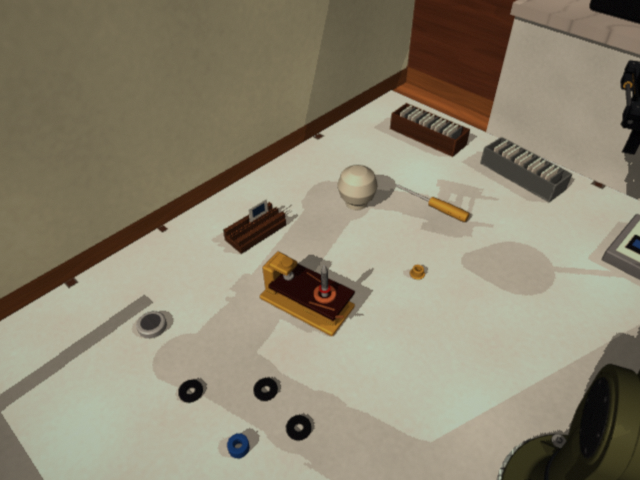

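Top view: blue spacer (185,312), brass bushing (378,303), bolt and collar about (298,272), clamp jaw (290,235), globe (409,208), screwdriver (455,270), cap (205,198), stand (319,178). The washer candidates are (191,259), (225,294) and (221,329). The first looks farthest from the base, which is at the bottom near (312,480). I'll compute the distances and confirm with a crop.

```bash
cat > h.py <<'E'
import cv2,numpy as np
from bench import ctrl,optics
def grab(n,save=None):
    d=optics.get_image(n)
    if save: np.savez(f"pics/{save}.npz",**d)
    return d
def ray(d,u,v):
    c=-d["R"].T@d["t"]; r=d["R"].T@np.array([(u-d["cx"])/d["fx"],(v-d["cy"])/d["fy"],1]); return c,r/np.linalg.norm(r)
def plane(d,u,v,z):
    c,r=ray(d,u,v); return c+r*(z-c[2])/r[2]
def tri(d1,p1,d2,p2):
    c1,r1=ray(d1,*p1);c2,r2=ray(d2,*p2)
    k=np.linalg.lstsq(np.stack([r1,-r2],1),c2-c1,rcond=None)[0]
    a,b=c1+k[0]*r1,c2+k[1]*r2; return (a+b)/2,np.linalg.norm(a-b)
def proj(d,X):
    q=d["R"]@np.asarray(X)+d["t"]; return np.array([d["fx"]*q[0]/q[2]+d["cx"],d["fy"]*q[1]/q[2]+d["cy"]])
def blobs(d,lo,hi,amin=20):
    m=cv2.inRange(cv2.cvtColor(d["image"],cv2.COLOR_RGB2HSV),lo,hi)
    n,l,s,c=cv2.connectedComponentsWithStats(m)
    return [(c[i].round(1),s[i].tolist()) for i in range(1,n) if s[i][4]>=amin]
E
python3 - <<'E'
from h import *
T,S=[dict(np.load(f"pics/{n}0.npz")) for n in("top","side")]
R={"blue":((100,120,40),(125,255,255)),"black":((0,0,0),(180,255,45)),"brass":((15,120,80),(28,255,255)),"red":((3,150,110),(13,255,255))}
zz={"blue":.01,"black":.004,"brass":.009,"red":.075}
for k,(lo,hi) in R.items():
    for n,d in(("top",T),("side",S)):
        for c,s in blobs(d,lo,hi):
            if s[4]<2500: 
                p=plane(d,*c,zz[k]); print(k,n,c,s,p.round(4),round(np.hypot(*p[:2]),3))
a=cv2.resize(T["image"][240:340,160:260],None,fx=4,fy=4,interpolation=2)
b=cv2.resize(T["image"][215:315,260:360],None,fx=4,fy=4,interpolation=2)
cv2.imwrite("pics/crop1.png",np.hstack([a,b])[:,:,::-1])
b=cv2.resize(S["image"][245:345,255:365],None,fx=5,fy=5,interpolation=2)
cv2.imwrite("pics/crop2.png",b[:,:,::-1])
E
```

```text
blue top [534.5 431.1] [529, 424, 12, 15, 149] [ 0.1365 -0.5698  0.01  ] 0.586
blue side [636.3 243.5] [632, 239, 8, 10, 55] [ 0.1525 -0.5862  0.01  ] 0.606
blue side [237.9 445.4] [228, 434, 21, 24, 360] [0.4242 0.282  0.01  ] 0.509
black top [600.3  21.7] [554, 15, 86, 13, 938] [ 1.2444 -0.8676  0.004 ] 1.517
black top [532.7 160.1] [523, 158, 22, 6, 94] [ 0.8254 -0.6339  0.004 ] 1.041
black top [534.  170.4] [525, 169, 22, 5, 34] [ 0.7961 -0.6346  0.004 ] 1.018
black top [519.8 186.3] [518, 182, 5, 11, 23] [ 0.7518 -0.5925  0.004 ] 0.957
black top [536.7 183.6] [527, 182, 23, 5, 38] [ 0.759  -0.6382  0.004 ] 0.992
black top [530.2 221.1] [520, 194, 35, 41, 173] [ 0.6561 -0.6111  0.004 ] 0.897
black top [538.7 197.2] [528, 196, 24, 4, 38] [ 0.7212 -0.6398  0.004 ] 0.964
black top [ 53.9 206.8] [44, 206, 22, 3, 27] [0.7023 0.6431 0.004 ] 0.952
black top [540.9 210.8] [531, 210, 22, 4, 36] [ 0.6839 -0.6419  0.004 ] 0.938
black top [ 53.9 220.5] [43, 219, 23, 4, 30] [0.6649 0.6391 0.004 ] 0.922
black top [543.5 225.7] [533, 223, 23, 6, 96] [ 0.6435 -0.6447  0.004 ] 0.911
black top [ 7
[... 9669 characters left out ...]
 20] [ 0.9182 -0.3258  0.075 ] 0.974
red top [  7.6 121.5] [3, 116, 11, 11, 44] [0.913  0.7509 0.075 ] 1.182
red top [  7.2 146.9] [1, 128, 16, 32, 112] [0.8425 0.7432 0.075 ] 1.123
red top [ 12.7 139.6] [9, 135, 9, 10, 27] [0.8626 0.7315 0.075 ] 1.131
red top [  8.7 166.8] [3, 161, 11, 11, 31] [0.7884 0.7326 0.075 ] 1.076
red top [  5.8 218.4] [0, 211, 14, 15, 58] [0.6525 0.723  0.075 ] 0.974
red top [295.3 276.3] [290, 267, 15, 15, 78] [0.5032 0.001  0.075 ] 0.503
red top [301.2 267.8] [297, 266, 8, 5, 20] [ 0.5239 -0.0133  0.075 ] 0.524
red side [443.4 104.7] [397, 83, 92, 47, 1115] [ 0.7163 -0.6707  0.075 ] 0.981
red side [323.4 296.2] [314, 287, 22, 16, 149] [0.4975 0.013  0.075 ] 0.498
```

View pics/crop1.png

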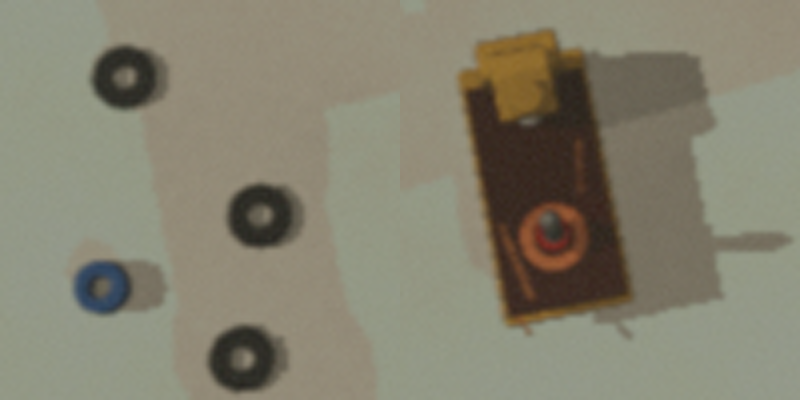

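View pics/crop2.png

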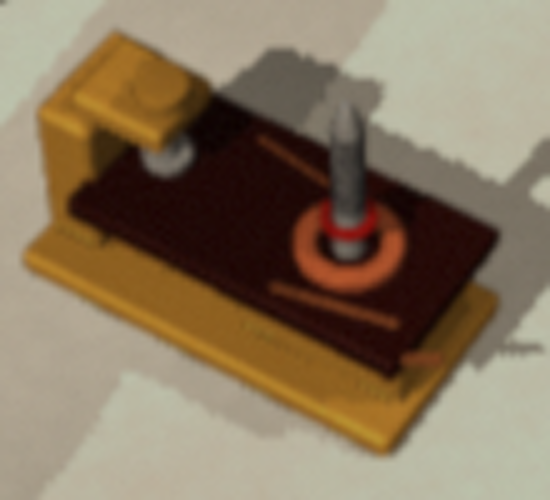

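Crops: the washer candidates are at top px (191,259), (225,294) and (221,329). Their base distances are 0.62, 0.50 and 0.43 m. The first is the farthest and matches the description (black ring, about 42 mm), so I take it. Bolt tip: top about (296.8,268), side about (324,264.4). Shim ring centre: top (298.8,274), side (325,293).

Run:
```python
from h import *
T,S=[dict(np.load(f"pics/{n}0.npz")) for n in("top","side")]
B=[]
def near(d,lo,hi,p):
    b=blobs(d,lo,hi,15); return min(b,key=lambda q:np.hypot(*(q[0]-p)))
bl=((100,70,30),(130,255,255)); bk=((0,0,0),(180,255,75)); br=((15,100,70),(30,255,255))
for k,(lo,hi),pt,ps,z in (("spacer",bl,(185,312),(238,445),.012),("washer",bk,(191,259),(190,390),.006),("w2",bk,(225,294),(265,389),.006),("w3",bk,(221,329),(298,427),.006),("bushing",br,(378,304),(417,272),.009)):
    a,b=near(T,lo,hi,pt),near(S,lo,hi,ps)
    print(k,a,b,plane(T,*a[0],z).round(4),plane(S,*b[0],z).round(4),*tri(T,a[0],S,b[0]))
print("tip",tri(T,(296.8,268),S,(324,264.4)),plane(T,296.8,268,.134),plane(S,324,264.4,.134))
print("shim",plane(T,298.8,274.2,.063),plane(S,325,293,.063))
print("collar",plane(S,255+348/5,245+220/5,.073))
# mount corners, top crop
for p in((505,322),(632,297),(462,75)): print(plane(T,260+(p[0]-400)/4,215+p[1]/4,.055).round(4))
for p,z in(((409,208),.05),((205,198),.016),((319,178),.036),((450,230),.005),((457,297),.01)): print(p,plane(T,*p,z).round(3))
```

```text
spacer (array([184.9, 311.3]), [179, 306, 13, 12, 93]) (array([237.8, 445.4]), [227, 434, 22, 24, 390]) [0.4253 0.2807 0.012 ] [0.4235 0.2825 0.012 ] [0.42557217 0.28171628 0.00736175] 0.00029347515075924305
washer (array([191., 259.]), [184, 252, 15, 15, 156]) (array([190.7, 390.4]), [179, 379, 25, 24, 412]) [0.5598 0.2731 0.006 ] [0.5576 0.2763 0.006 ] [ 5.61113064e-01  2.74841756e-01 -4.24763395e-04] 0.000495735394282303
w2 (array([225. , 293.4]), [218, 286, 15, 16, 161]) (array([265.6, 388.8]), [254, 378, 25, 23, 411]) [0.4705 0.1824 0.006 ] [0.4679 0.1859 0.006 ] [ 0.47130555  0.18365735 -0.0011117 ] 2.220908063913827e-05
w3 (array([220.3, 329.2]), [213, 322, 16, 16, 170]) (array([298.6, 427.1]), [286, 415, 26, 25, 472]) [0.3808 0.1912 0.006 ] [0.3787 0.1942 0.006 ] [ 3.81065773e-01  1.92316141e-01 -2.42874707e-04] 9.580678701432252e-05
bushing (array([378.1, 303.8]), [373, 298, 12, 12, 93]) (array([417.1, 271.9]), [410, 265, 15, 15, 180]) [ 0.4418 -0.2055  0.009 ] [ 0.4404 -0.2017  0.009 ] [ 0.44253616 -0.20595085  0.00376104] 0.0004652053513075237
tip (array([ 0.5135684 , -0.00512449,  0.13359784]), np.float64(0.0008505406531807778)) [ 0.51386031 -0.00490055  0.134     ] [ 0.51292622 -0.00505954  0.134     ]
shim [ 0.51006859 -0.00709334  0.063     ] [ 0.50732621 -0.00124879  0.063     ]
collar [ 0.50868838 -0.0016843   0.073     ]
[0.4589 0.0238 0.055 ]
[ 0.4738 -0.054   0.055 ]
[0.614  0.0519 0.055 ]
(409, 208) [ 0.681 -0.287  0.05 ]
(205, 198) [0.721 0.242 0.016]
(319, 178) [ 0.767 -0.058  0.036]
(450, 230) [ 0.633 -0.399  0.005]
(457, 297) [ 0.458 -0.405  0.01 ]
```

```bash
cat > go.py <<'E'
import sys,numpy as np
from scipy.spatial.transform import Rotation as Ro
from bench import ctrl
s=ctrl.get_state(); R=Ro.from_rotvec(s["tool_rot"])
print("t",round(s["time"],2),"pos",(1e3*np.array(s["position"])).round(1),"F",np.round(s["ft_force"],1),"w",round(87*s["grip_width"],1),"yaw",np.degrees(np.arctan2(R.as_matrix()[1,0],R.as_matrix()[0,0])).round(2),"tilt",R.as_matrix()[:2,2].round(4))
a=[float(x) for x in sys.argv[1:]]
for i in range(0,len(a),3):
    print("  to",a[i:i+3],"tool mm",R.inv().apply(np.array(a[i:i+3])-1e3*np.array(s["position"])).round(1))
E
python3 -m inch '[[[0,0,0],[0,0,6.6]],[[0,0,0],[0,0,6.6]],[[37,-37,4],[0,0,0]],[[37,-37,4],[0,0,0]],[[37,-37,4],[0,0,0]],[[37,-37,4],[0,0,0]],[[37,-37,4],[0,0,0]],[[37,-37,4],[0,0,0]],[[37,-37,4],[0,0,0]],[[37,-37,4],[0,0,0]]]' 0 20; python3 go.py 424.7 281.5 120
```

```text
time: 1.1
position: [0.4877, -0.2646, 0.2087]
tool_rot: [3.128, 0.287, -0.001]
ft_force: [0.2, -0.2, -0.2]
grip_width: 0.997
t 1.1 pos [ 487.7 -264.6  208.7] F [ 0.2 -0.2 -0.2] w 86.8 yaw 10.5 tilt [-0.0003 -0.0002]
  to [424.7, 281.5, 120.0] tool mm [  37.6 -548.4   88.6]
```

```bash
python3 -m inch '[[[4,-50,0],[0,0,0]],[[4,-50,0],[0,0,0]],[[4,-50,0],[0,0,0]],[[4,-50,0],[0,0,0]],[[4,-50,0],[0,0,0]],[[4,-50,0],[0,0,0]],[[4,-50,0],[0,0,0]],[[4,-50,0],[0,0,0]],[[4,-50,20],[0,0,0]],[[2,-50,20],[0,0,0]]]'; python3 go.py 424.7 281.5 90 424.7 281.5 19
```

```text
time: 2.1
position: [0.4343, 0.2254, 0.172]
tool_rot: [3.128, 0.287, 0.004]
ft_force: [0.9, -0.8, -1.8]
grip_width: 1.0
t 2.1 pos [434.3 225.4 172. ] F [ 0.9 -0.8 -1.8] w 87.0 yaw 10.48 tilt [ 0.0024 -0.0001]
  to [424.7, 281.5, 90.0] tool mm [  0.5 -57.   82. ]
  to [424.7, 281.5, 19.0] tool mm [  0.4 -57.  153. ]
```

```bash
python3 -m inch '[[[0,-24,25],[0,0,0]],[[0,-24,25],[0,0,0]],[[0,0,20],[0,0,0]],[[0,0,0],[0,0,0]],[[0,0,0],[0,0,0]],[[0,0,0],[0,0,0]],[[0,0,0],[0,0,0]],[[0,0,0],[0,0,0]],[[0,0,0],[0,0,0]],[[0,0,0],[0,0,0]]]'; python3 go.py 424.7 281.5 19
python3 - <<'E'
from h import *
for n in("top","side"):
    d=grab(n); p=proj(d,[.4247,.2815,.01]); q=proj(d,np.array(ctrl.get_state()["position"])+[0,0,-.017])
    print(n,p,q); x,y=np.clip(p.astype(int)-50,0,(540,380)); 
    im=cv2.resize(d["image"][y:y+100,x:x+100],None,fx=4,fy=4,interpolation=2)
    cv2.imwrite(f"pics/sp_{n}.png",im[:,:,::-1]); print(x,y)
a=np.hstack([cv2.imread(f"pics/sp_{n}.png") for n in("top","side")]); cv2.imwrite("pics/sp.png",a)
E
```

```text
time: 3.1
position: [0.4258, 0.2707, 0.1023]
tool_rot: [3.128, 0.287, 0.001]
ft_force: [-0.7, 0.0, -0.9]
grip_width: 0.995
t 3.1 pos [425.8 270.7 102.3] F [-0.7  0.  -0.9] w 86.5 yaw 10.5 tilt [ 0.0006 -0.0001]
  to [424.7, 281.5, 19.0] tool mm [  0.8 -10.8  83.3]
top [184.7461275  311.60978747] [181.52915819 308.59993597]
134 261
side [237.9635128  444.94748089] [236.98863768 417.61958968]
187 380
```

View pics/sp.png

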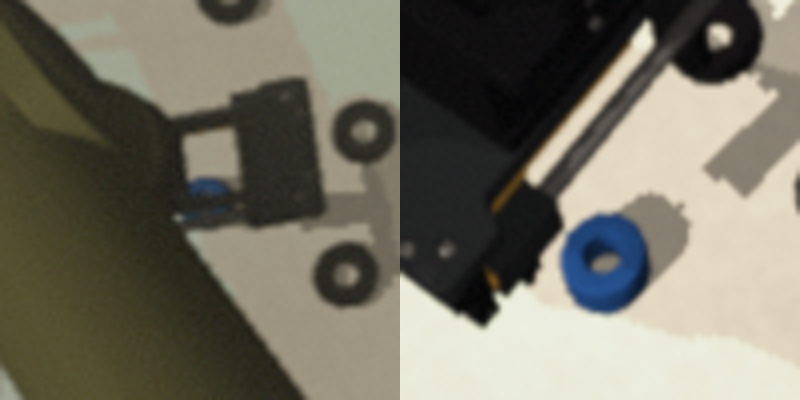

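The crop shows the spacer (blue, about (605,262) in the side half) just ahead of the gripper and clear of the other rings. I'll shift 11 mm and descend.

```bash
python3 -m inch '[[[0.8,-10.8,15],[0,0,0]],[[0,0,25],[0,0,0]],[[0,0,25],[0,0,0]],[[0,0,12],[0,0,0]],[[0,0,5],[0,0,0]],[[0,0,0],[0,0,0]],[[0,0,0],[0,0,0]],[[0,0,0],[0,0,0]],[[0,0,0],[0,0,0]],[[0,0,0],[0,0,0]]]'; python3 go.py 424.7 281.5 20
```

```text
time: 4.2
position: [0.4248, 0.2816, 0.0205]
tool_rot: [-3.128, -0.287, -0.002]
ft_force: [-0.5, 1.0, -0.7]
grip_width: 0.996
t 4.2 pos [424.8 281.6  20.5] F [-0.5  1.  -0.7] w 86.6 yaw 10.5 tilt [0.001  0.0001]
  to [424.7, 281.5, 20.0] tool mm [-0.2  0.1  0.5]
```

```bash
python3 -m inch '[[[0,0,0],[0,0,0]],[[0,0,0],[0,0,0]],[[0,0,0],[0,0,0]],[[0,0,0],[0,0,0]],[[0,0,0],[0,0,0]],[[0,0,0],[0,0,0]],[[0,0,0],[0,0,0]],[[0,0,-5],[0,0,0]],[[0,0,-25],[0,0,0]],[[0,0,-40],[0,0,0]]]' 1 20
python3 go.py
python3 -m inch '[[[0,0,-40],[0,0,0]],[[0,0,-40],[0,0,0]],[[0,0,-10],[0,0,0]],[[5,42,0],[0,0,0]],[[5,42,0],[0,0,0]],[[5,42,0],[0,0,0]],[[5,42,0],[0,0,0]],[[5,42,0],[0,0,0]],[[5,42,0],[0,0,0]],[[2,20,0],[0,0,0]]]'
python3 go.py 513 -5 170
```

```text
time: 5.2
position: [0.4225, 0.2804, 0.0889]
tool_rot: [3.127, 0.288, -0.008]
ft_force: [0.9, 0.4, 1.1]
grip_width: 0.387
t 5.2 pos [422.5 280.4  88.9] F [0.9 0.4 1.1] w 33.7 yaw 10.53 tilt [-0.0052 -0.0018]
time: 6.2
position: [0.5058, 0.0151, 0.1793]
tool_rot: [3.128, 0.279, -0.002]
ft_force: [0.4, 0.7, -0.9]
grip_width: 0.387
t 6.2 pos [505.8  15.1 179.3] F [ 0.4  0.7 -0.9] w 33.7 yaw 10.21 tilt [-0.0009 -0.0016]
  to [513.0, -5.0, 170.0] tool mm [ 3.6 21.1  9.3]
```

Width 33.7 mm, so the spacer is held. Next I move above the bolt and look.

```bash
python3 -m inch '[[[2,11,3],[0,0,-0.29]],[[1.6,10,3],[0,0,0]],[[0,0,3],[0,0,0]],[[0,0,0],[0,0,0]],[[0,0,0],[0,0,0]],[[0,0,0],[0,0,0]],[[0,0,0],[0,0,0]],[[0,0,0],[0,0,0]],[[0,0,0],[0,0,0]],[[0,0,0],[0,0,0]]]'; python3 go.py 513 -5 170
python3 - <<'E'
from h import *
A=[]
for n in("top","side"):
    d=grab(n,"sb_"+n); p=proj(d,[.513,-.005,.14])
    x,y=p.astype(int)-[40,40] 
    A.append(cv2.resize(d["image"][y:y+80,x:x+80],None,fx=5,fy=5,interpolation=2)); print(n,x,y,p)
    print(blobs(d,(100,70,30),(130,255,255),40))
cv2.imwrite("pics/sb.png",np.hstack(A)[:,:,::-1])
E
```

```text
time: 7.2
position: [0.513, -0.0001, 0.171]
tool_rot: [3.128, 0.296, 0.0]
ft_force: [0.9, 0.1, -0.5]
grip_width: 0.392
t 7.2 pos [ 5.13e+02 -1.00e-01  1.71e+02] F [ 0.9  0.1 -0.5] w 34.1 yaw 10.8 tilt [ 0.0001 -0.0001]
  to [513.0, -5.0, 170.0] tool mm [-0.9  4.9  1. ]
top 256 227 [296.74231854 267.94857287]
[(array([534.5, 431.1]), [529, 423, 13, 17, 189])]
side 283 222 [323.92390291 262.08620994]
[(array([258.3, 209.7]), [253, 204, 11, 12, 67]), (array([636.1, 243.4]), [632, 239, 8, 10, 62]), (array([325.8, 258.7]), [321, 250, 11, 17, 132])]
```

View pics/sb.png

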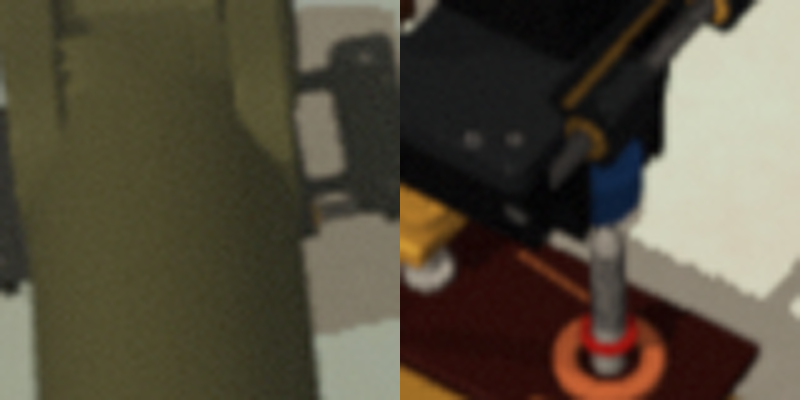

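Top view: the arm hides the bolt. Side view: spacer right edge at about (331.6,257), bolt axis at u≈324.8, so the spacer still has to move some way in +u. I'll measure this sub-pixel in the side view.

```bash
cat > lat.py <<'E'
from h import *
import sys
def edges(row,lo,hi):  # strongest rise/fall sub-pixel
    g=np.gradient(cv2.GaussianBlur(row.astype(float)[None],(0,0),1.)[0]); out=[]
    for k in(np.argmax(g[lo:hi])+lo,np.argmin(g[lo:hi])+lo):
        y=np.abs(g[k-1:k+2]); out.append(k+(y[0]-y[2])/(2*(y[0]-2*y[1]+y[2])))
    return out
def bolt(d,rows):
    g=d["image"].astype(int).sum(2)/3
    return np.array([(r,*edges(g[r],314,336)) for r in rows])
if __name__=="__main__":
    d0=dict(np.load("pics/side0.npz")); d=dict(np.load("pics/sb_side.npz"))
    for D,rows in((d0,range(268,292,3)),(d,range(270,288,3))):
        b=bolt(D,rows); print(np.c_[b,b[:,1:].mean(1)].round(1).tolist())
    for xy in((.513,-.005),(.5136,-.0051)):
        print([proj(d,[*xy,z]).round(1).tolist() for z in(.134,.122,.1,.08)])
    p=ctrl.get_state()["position"]; print("tcp",[proj(d,[p[0],p[1],z]).round(1).tolist() for z in(.15,.16,.17)])
    im=d["image"]
    for r in range(252,268,2): print(r,[tuple(im[r,u].tolist()) for u in range(326,338)])
E
python3 lat.py
```

```text
[[268.0, 328.3, 324.6, 326.5], [271.0, 313.7, 325.1, 319.4], [274.0, 327.9, 324.7, 326.3], [277.0, 328.1, 315.6, 321.8], [280.0, 332.1, 326.3, 329.2], [283.0, 321.2, 326.0, 323.6], [286.0, 316.3, 332.3, 324.3], [289.0, 314.1, 334.4, 324.3]]
[[270.0, 330.8, 317.2, 324.0], [273.0, 317.8, 325.0, 321.4], [276.0, 327.9, 314.3, 321.1], [279.0, 330.5, 326.4, 328.4], [282.0, 345.4, 326.6, 336.0], [285.0, 321.2, 326.3, 323.7]]
[[323.9, 264.4], [324.0, 269.0], [324.1, 277.1], [324.1, 284.3]]
[[323.7, 264.2], [323.8, 268.7], [323.9, 276.9], [323.9, 284.1]]
tcp [[321.9, 259.7], [321.9, 255.8], [321.8, 251.7]]
252 [(14, 17, 21), (16, 26, 43), (15, 33, 60), (17, 37, 67), (17, 37, 66), (16, 24, 41), (14, 15, 18), (26, 25, 23), (43, 43, 38), (119, 121, 107), (189, 193, 172), (208, 211, 190)]
254 [(14, 29, 51), (17, 36, 63), (16, 36, 67), (16, 36, 67), (16, 36, 66), (28, 36, 49), (78, 80, 72), (156, 158, 140), (181, 184, 163), (201, 202, 180), (209, 210, 188), (209, 211, 189)]
256 [(15, 36, 65), (17, 37, 67), (17, 38, 69), (18, 38, 69), (28, 44, 66), (96, 105, 106), (181, 184, 166), (207, 209, 187), 
[... 349 characters left out ...]
6), (189, 190, 171), (209, 210, 188), (210, 212, 190), (210, 212, 190), (210, 212, 191), (210, 213, 191)]
262 [(16, 32, 57), (13, 30, 55), (14, 30, 55), (18, 32, 55), (59, 67, 74), (150, 149, 134), (198, 198, 177), (209, 209, 187), (210, 211, 190), (211, 212, 190), (210, 211, 189), (210, 211, 190)]
264 [(15, 31, 54), (22, 36, 58), (49, 56, 69), (88, 87, 86), (130, 124, 111), (171, 167, 148), (201, 200, 178), (209, 209, 187), (210, 209, 187), (210, 210, 188), (211, 210, 187), (210, 208, 186)]
266 [(70, 72, 77), (102, 99, 97), (130, 122, 112), (147, 139, 123), (171, 165, 146), (200, 197, 175), (210, 208, 185), (210, 208, 185), (211, 209, 186), (210, 209, 187), (211, 210, 188), (211, 210, 188)]
```

Run:
```python
from h import *
T=dict(np.load("pics/top0.npz"))
for n in("top","side"):
    D=dict(np.load(f"pics/{n}0.npz")); im=D["image"].astype(int)
    c0=(298,274) if n=="top" else (325,293)
    m=((im[:,:,0]>1.35*im[:,:,1])&(im[:,:,0]>75)&(im[:,:,0]>1.6*im[:,:,2])).astype(np.uint8)
    k=np.zeros_like(m); cv2.circle(k,c0,17,1,-1); m*=k
    if n=="side": print(m[275:310,308:342].sum(1))
    cs,_=cv2.findContours(m,cv2.RETR_EXTERNAL,cv2.CHAIN_APPROX_NONE); c=max(cs,key=cv2.contourArea)
    e=cv2.fitEllipse(cv2.convexHull(c)); print(n,"ring",np.round(e[0],1),np.round(e[1],1),plane(D,*e[0],.063).round(4))
    for xy in((.513,-.005),(.511,-.007),(.514,-.005)): print(xy,[proj(D,[*xy,z]).round(1).tolist() for z in(.134,.063)])
    print("cam",(-D["R"].T@D["t"]).round(3))
    y,x=(262,286) if n=="top" else (258,316); print(im[y:y+20,x:x+20].sum(2)//3)
```

```text
top ring [294.7 276.6] [20.2 26.3] [0.5042 0.0029 0.063 ]
(0.513, -0.005) [[296.8, 268.4], [297.9, 273.0]]
(0.511, -0.007) [[297.7, 269.2], [298.8, 273.8]]
(0.514, -0.005) [[296.8, 267.9], [298.0, 272.6]]
cam [ 0.317 -0.052  1.339]
[[45 43 42 44 43 45 42 42 43 40 42 42 40 40 45 43 41 48 54 56]
 [44 44 44 42 41 45 40 44 44 43 43 42 46 41 42 39 44 48 48 48]
 [44 43 45 42 44 44 44 43 44 40 44 43 42 43 43 42 40 45 45 43]
 [40 45 41 43 44 46 42 41 42 48 50 52 56 52 54 45 41 44 41 43]
 [44 45 42 47 41 42 45 47 52 63 73 77 74 76 76 66 57 51 46 45]
 [41 41 45 45 42 43 50 63 75 77 77 74 76 83 89 89 82 73 53 44]
 [44 43 45 40 43 52 66 78 85 86 84 79 67 71 85 94 93 88 69 54]
 [43 48 42 45 49 67 77 82 86 89 97 90 71 62 72 87 91 82 77 65]
 [44 46 41 44 56 75 86 84 80 85 88 83 64 56 56 66 72 72 74 68]
 [54 48 44 49 67 82 87 77 68 70 74 67 57 51 50 47 54 64 72 67]
 [58 44 46 53 81 90 86 71 62 62 61 58 54 46 46 49 50 57 71 67]
 [59 50 44 58 84 93 89 72 65 60 57 54 49 45 47 55 50 55 69 68]
 [67 58 45 56 85 94 91 76 60 66 63 59 48 52 52 56 47 54 66 70]
 [68 66 54 58 82 93 89 75 62 62 67 66 63 60 62 58
[... 1731 characters left out ...]
 179 180
  181 181]
 [112 117 117 115 108 100 107 116 112  96  71  65  99 114 121 146 169 176
  177 181]
 [ 97 110 113 114 103  92 103 110 108  98  75  58  94 110 112 118 142 152
  156 170]
 [ 56  80  96 109 104  81  94 105 104  95  69  53  93 110 112 112 114 115
  121 141]
 [ 21  34  57  79  90  73  79  86  85  77  57  49  93 109 112 111 112 110
  111 115]
 [ 17  15  22  35  55  62  70  65  63  61  47  47  94 110 113 111 112 111
  112 111]
 [ 12  15  15  17  26  57  71  66  62  58  44  45  93 110 112 111 110 111
  112 110]
 [ 18  16  15  13  21  56  67  65  61  56  44  42  91 110 113 111 111 112
  110 112]
 [ 21  19  13  15  22  54  64  61  62  55  45  42  82 104 111 113 111 111
  112 113]]
```

```bash
python3 -m inch '[[[-1,3,1.5],[0,0,0.3]],[[-1.6,2.3,2],[0,0,0]],[[0,0,2],[0,0,0]],[[0,0,2],[0,0,0]],[[0,0,2],[0,0,0]],[[0,0,2],[0,0,0]],[[0,0,2],[0,0,0]],[[0,0,0],[0,0,0]],[[0,0,0],[0,0,0]],[[0,0,0],[0,0,0]]]' 1 10; python3 go.py 511.3 -5.8 143
```

```text
time: 8.3
position: [0.5115, -0.0057, 0.1576]
tool_rot: [3.128, 0.287, 0.0]
ft_force: [-0.8, -0.3, -0.5]
grip_width: 0.396
t 8.3 pos [511.5  -5.7 157.6] F [-0.8 -0.3 -0.5] w 34.5 yaw 10.5 tilt [ 0.0002 -0.0001]
  to [511.3, -5.8, 143.0] tool mm [-0.2  0.1 14.6]
```

```bash
python3 -m inch '[[[0,0,2],[0,0,0]],[[0,0,2],[0,0,0]],[[0,0,2],[0,0,0]],[[0,0,2],[0,0,0]],[[0,0,1],[0,0,0]],[[0,0,1],[0,0,0]],[[0,0,1],[0,0,0]],[[0,0,0],[0,0,0]],[[0,0,0],[0,0,0]],[[0,0,0],[0,0,0]]]'; python3 go.py 511.3 -5.8 143
python3 - <<'E'
from h import *
d=grab("side","sc_side"); im=d["image"]; y,x=225,290
for r in range(256,272,2): print(r,(im[r,318:338].astype(int).sum(1)//3).tolist())
cv2.imwrite("pics/sc.png",cv2.resize(im[y:y+75,x:x+75],None,fx=8,fy=8,interpolation=2)[:,:,::-1])
E
```

```text
time: 9.3
position: [0.5114, -0.0057, 0.1466]
tool_rot: [3.128, 0.288, 0.0]
ft_force: [-0.8, -0.4, -0.4]
grip_width: 0.395
t 9.3 pos [511.4  -5.7 146.6] F [-0.8 -0.4 -0.4] w 34.4 yaw 10.5 tilt [ 0.0002 -0.0002]
  to [511.3, -5.8, 143.0] tool mm [-0.1  0.   3.6]
256 [27, 33, 46, 51, 51, 51, 35, 21, 15, 17, 16, 15, 14, 13, 13, 14, 14, 10, 10, 24]
258 [20, 24, 32, 40, 43, 46, 51, 52, 36, 19, 11, 13, 15, 14, 19, 18, 14, 9, 8, 22]
260 [15, 26, 37, 43, 46, 44, 42, 47, 44, 26, 15, 14, 16, 25, 36, 36, 23, 13, 24, 47]
262 [31, 41, 46, 43, 36, 36, 40, 39, 29, 18, 15, 21, 33, 37, 40, 40, 36, 78, 153, 177]
264 [45, 46, 38, 24, 12, 12, 25, 25, 19, 21, 31, 38, 38, 41, 42, 46, 102, 177, 201, 203]
266 [42, 47, 29, 11, 6, 12, 30, 37, 40, 41, 43, 42, 41, 39, 35, 47, 120, 184, 202, 203]
268 [16, 5, 2, 2, 5, 10, 26, 35, 39, 38, 37, 37, 36, 34, 33, 54, 139, 190, 204, 204]
270 [2, 6, 3, 6, 7, 11, 21, 30, 33, 33, 34, 34, 33, 31, 45, 108, 178, 203, 203, 204]
```

Side view at rows 264–268: the spacer's right edge is at 334.05, so its centre is u≈324.1 against 324.05 for the bolt, and they're aligned laterally. No contact force yet. I'll keep going down while feeling for contact.

```bash
python3 -m inch '[[[0,0,1],[0,0,0]],[[0,0,1],[0,0,0]],[[0,0,1],[0,0,0]],[[0,0,1],[0,0,0]],[[0,0,0],[0,0,0]],[[0,0,0],[0,0,0]],[[0,0,0],[0,0,0]],[[0,0,0],[0,0,0]],[[0,0,0],[0,0,0]],[[0,0,0],[0,0,0]]]'; python3 go.py; python3 -m inch '[[[0,0,1],[0,0,0]],[[0,0,1],[0,0,0]],[[0,0,1],[0,0,0]],[[0,0,0],[0,0,0]],[[0,0,0],[0,0,0]],[[0,0,0],[0,0,0]],[[0,0,0],[0,0,0]],[[0,0,0],[0,0,0]],[[0,0,0],[0,0,0]],[[0,0,0],[0,0,0]]]'; python3 go.py
```

```text
time: 10.35
position: [0.5114, -0.0057, 0.1425]
tool_rot: [3.128, 0.287, 0.0]
ft_force: [-0.9, -0.1, -0.5]
grip_width: 0.395
t 10.35 pos [511.4  -5.7 142.5] F [-0.9 -0.1 -0.5] w 34.4 yaw 10.5 tilt [ 0.0001 -0.0001]
time: 11.35
position: [0.5114, -0.0057, 0.1395]
tool_rot: [3.128, 0.287, 0.0]
ft_force: [-0.2, 0.0, -1.2]
grip_width: 0.394
t 11.35 pos [511.4  -5.7 139.5] F [-0.2  0.  -1.2] w 34.2 yaw 10.5 tilt [ 0.     -0.0001]
```

```bash
python3 -m inch '[[[0,0,2],[0,0,0]],[[0,0,4],[0,0,0]],[[0,0,4],[0,0,0]],[[0,0,4],[0,0,0]],[[0,0,4],[0,0,0]],[[0,0,4],[0,0,0]],[[0,0,4],[0,0,0]],[[0,0,4],[0,0,0]],[[0,0,2],[0,0,0]],[[0,0,2],[0,0,0]]]'; python3 go.py; python3 -m inch '[[[0,0,2],[0,0,0]],[[0,0,2],[0,0,0]],[[0,0,1],[0,0,0]],[[0,0,0.7],[0,0,0]],[[0,0,0],[0,0,0]],[[0,0,0],[0,0,0]],[[0,0,0],[0,0,0]],[[0,0,0],[0,0,0]],[[0,0,0],[0,0,0]],[[0,0,0],[0,0,0]]]'; python3 go.py
```

```text
time: 12.35
position: [0.5114, -0.0057, 0.1053]
tool_rot: [3.128, 0.287, -0.0]
ft_force: [0.1, 0.5, 0.4]
grip_width: 0.393
t 12.35 pos [511.4  -5.7 105.3] F [0.1 0.5 0.4] w 34.2 yaw 10.5 tilt [-0.0001 -0.    ]
time: 13.35
position: [0.5114, -0.0057, 0.0998]
tool_rot: [3.128, 0.287, 0.0]
ft_force: [0.3, -0.4, -0.8]
grip_width: 0.391
t 13.35 pos [511.4  -5.7  99.8] F [ 0.3 -0.4 -0.8] w 34.0 yaw 10.5 tilt [ 0.     -0.0001]
```

```bash
python3 -m inch '[[[0,0,1],[0,0,0]],[[0,0,1],[0,0,0]],[[0,0,0.5],[0,0,0]],[[0,0,0.5],[0,0,0]],[[0,0,0.4],[0,0,0]],[[0,0,0],[0,0,0]],[[0,0,0],[0,0,0]],[[0,0,0],[0,0,0]],[[0,0,0],[0,0,0]],[[0,0,0],[0,0,0]]]'; python3 go.py; python3 -m inch '[[[0,0,0.3],[0,0,0]],[[0,0,0.3],[0,0,0]],[[0,0,0.3],[0,0,0]],[[0,0,0.3],[0,0,0]],[[0,0,0.3],[0,0,0]],[[0,0,0],[0,0,0]],[[0,0,0],[0,0,0]],[[0,0,0],[0,0,0]],[[0,0,0],[0,0,0]],[[0,0,0],[0,0,0]]]'; python3 go.py
```

```text
time: 14.35
position: [0.5113, -0.0058, 0.0964]
tool_rot: [3.128, 0.287, -0.0]
ft_force: [0.1, -0.5, -0.2]
grip_width: 0.389
t 14.35 pos [511.3  -5.8  96.4] F [ 0.1 -0.5 -0.2] w 33.8 yaw 10.5 tilt [-0.     -0.0001]
time: 15.35
position: [0.5115, -0.0057, 0.0956]
tool_rot: [3.128, 0.288, 0.0]
ft_force: [-2.1, 0.1, 6.0]
grip_width: 0.393
t 15.35 pos [511.5  -5.7  95.6] F [-2.1  0.1  6. ] w 34.2 yaw 10.5 tilt [ 0.0001 -0.0004]
```

```bash
python3 -m inch '[[[0,0,0],[0,0,0]],[[0,0,0],[0,0,0]],[[0,0,0],[0,0,0]],[[0,0,0],[0,0,0]],[[0,0,-5],[0,0,0]],[[0,0,-15],[0,0,0]],[[0,0,-25],[0,0,0]],[[0,0,-35],[0,0,0]],[[0,0,0],[0,0,0]],[[0,0,0],[0,0,0]]]' 0.3; python3 go.py 558.8 275 90
python3 - <<'E'
from h import *
d=grab("side","sd_side"); im=d["image"]; y,x=235,290
for z in (.072,.074,.076): print(proj(d,[.513,-.005,z]),proj(d,[.513,-.005,z+.02]))
b=blobs(d,(100,70,30),(130,255,255),40); print(b)
cv2.imwrite("pics/sd.png",cv2.resize(im[y:y+75,x:x+75],None,fx=6,fy=6,interpolation=2)[:,:,::-1])
E
```

```text
time: 16.35
position: [0.5123, -0.0057, 0.1767]
tool_rot: [3.127, 0.287, 0.005]
ft_force: [-1.1, -0.2, -0.3]
grip_width: 0.704
t 16.35 pos [512.3  -5.7 176.7] F [-1.1 -0.2 -0.3] w 61.2 yaw 10.5 tilt [ 0.0032 -0.0009]
  to [558.8, 275.0, 90.0] tool mm [  96.6 -267.7   86.6]
[324.16300046 287.07225188] [324.09520811 279.98785327]
[324.15631148 286.37324431] [324.08831691 279.26771195]
[324.14960269 285.67216552] [324.08140497 278.54540469]
[(array([258.2, 209.7]), [253, 204, 11, 12, 68]), (array([636.1, 243.4]), [632, 239, 8, 10, 62]), (array([324.7, 284.8]), [316, 275, 19, 19, 247])]
```

View pics/sd.png

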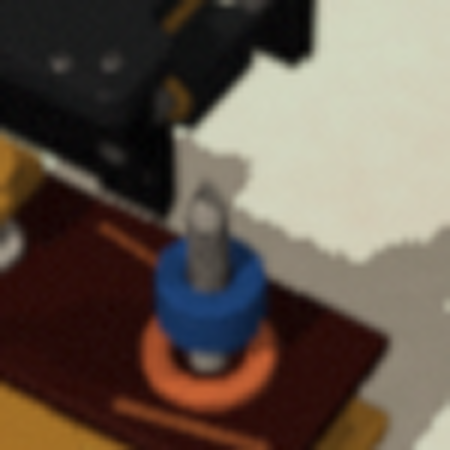

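The spacer sits level on the collar round the bolt (crop centre (211,295)). Next is the washer.

```bash
python3 -m inch '[[[12,-34,0],[0,0,0]],[[12,-34,0],[0,0,0]],[[12,-34,0],[0,0,0]],[[12,-34,0],[0,0,0]],[[12,-34,0],[0,0,0]],[[12,-34,0],[0,0,0]],[[12,-34,20],[0,0,0]],[[12,-30,20],[0,0,0]],[[0,0,20],[0,0,0]],[[0,0,20],[0,0,0]]]' 0; python3 go.py 559 274.8 19
```

```text
time: 17.4
position: [0.5554, 0.2768, 0.0925]
tool_rot: [-3.128, -0.292, 0.005]
ft_force: [-0.1, -1.4, 0.6]
grip_width: 0.997
t 17.4 pos [555.4 276.8  92.5] F [-0.1 -1.4  0.6] w 86.7 yaw 10.67 tilt [-0.0029 -0.    ]
  to [559.0, 274.8, 19.0] tool mm [ 3.4  2.6 73.5]
```

```bash
python3 -m inch '[[[3,2.6,15],[0,0,0]],[[0,0,20],[0,0,0]],[[0,0,20],[0,0,0]],[[0,0,7],[0,0,0]],[[0,0,3],[0,0,0]],[[0,0,0],[0,0,0]],[[0,0,0],[0,0,0]],[[0,0,0],[0,0,0]],[[0,0,0],[0,0,0]],[[0,0,0],[0,0,0]]]'; python3 go.py 559 274.8 19
```

```text
time: 18.4
position: [0.5606, 0.2733, 0.0303]
tool_rot: [3.128, 0.288, 0.001]
ft_force: [-0.3, -0.2, -0.2]
grip_width: 0.999
t 18.4 pos [560.6 273.3  30.3] F [-0.3 -0.2 -0.2] w 86.9 yaw 10.5 tilt [0.0007 0.    ]
  to [559.0, 274.8, 19.0] tool mm [-1.3 -1.7 11.3]
```

```bash
python3 -m inch '[[[-1.3,-1.7,5],[0,0,0]],[[0,0,4.5],[0,0,0]],[[0,0,2],[0,0,0]],[[0,0,0],[0,0,0]],[[0,0,0],[0,0,0]],[[0,0,0],[0,0,0]],[[0,0,0],[0,0,0]],[[0,0,0],[0,0,0]],[[0,0,0],[0,0,0]],[[0,0,0],[0,0,0]]]'; python3 go.py; python3 -m inch '[[[0,0,0],[0,0,0]],[[0,0,0],[0,0,0]],[[0,0,0],[0,0,0]],[[0,0,0],[0,0,0]],[[0,0,0],[0,0,0]],[[0,0,0],[0,0,0]],[[0,0,-5],[0,0,0]],[[0,0,-25],[0,0,0]],[[0,0,-40],[0,0,0]],[[0,0,-40],[0,0,0]]]' 1 15; python3 go.py 511.4 -5.7 175
```

```text
time: 19.4
position: [0.5588, 0.2747, 0.0184]
tool_rot: [3.128, 0.287, 0.0]
ft_force: [-0.2, -0.2, -0.4]
grip_width: 0.999
t 19.4 pos [558.8 274.7  18.4] F [-0.2 -0.2 -0.4] w 86.9 yaw 10.5 tilt [ 0.0001 -0.0001]
time: 20.4
position: [0.5582, 0.2745, 0.1293]
tool_rot: [3.128, 0.288, -0.002]
ft_force: [0.9, 0.6, -0.5]
grip_width: 0.464
t 20.4 pos [558.2 274.5 129.3] F [ 0.9  0.6 -0.5] w 40.4 yaw 10.51 tilt [-0.0014 -0.0004]
  to [511.4, -5.7, 175.0] tool mm [-97.2 267.  -45.5]
```

```bash
python3 -m inch '[[[0,0,-30],[0,0,0]],[[0,0,-20],[0,0,0]],[[-14,38,0],[0,0,0]],[[-14,38,0],[0,0,0]],[[-14,38,0],[0,0,0]],[[-14,38,0],[0,0,0]],[[-14,38,0],[0,0,0]],[[-14,38,0],[0,0,0]],[[-8,23,0],[0,0,0]],[[0,0,0],[0,0,0]]]'; python3 go.py 511.4 -5.7 165
```

```text
time: 21.4
position: [0.5136, 0.0062, 0.1786]
tool_rot: [3.127, 0.276, -0.001]
ft_force: [-0.3, -0.3, -0.6]
grip_width: 0.466
t 21.4 pos [513.6   6.2 178.6] F [-0.3 -0.3 -0.6] w 40.5 yaw 10.09 tilt [-0.0001 -0.0027]
  to [511.4, -5.7, 165.0] tool mm [-4.2 11.3 13.6]
```

```bash
python3 -m inch '[[[-2.2,6,4],[0,0,0]],[[-2,5.3,4],[0,0,0]],[[0,0,4],[0,0,0]],[[0,0,0],[0,0,0]],[[0,0,0],[0,0,0]],[[0,0,0],[0,0,0]],[[0,0,0],[0,0,0]],[[0,0,0],[0,0,0]],[[0,0,0],[0,0,0]],[[0,0,0],[0,0,0]]]'; python3 go.py 511.4 -5.7 165
python3 - <<'E'
from h import *
d=grab("side","wb_side"); im=d["image"]; y,x=225,285
p=ctrl.get_state()["position"]; print(proj(d,[p[0],p[1],p[2]-.0145]), 21e-3*d["fx"]/(d["R"]@(p-np.array([0,0,.0145]))+d["t"])[2])
for r in range(246,272,2): print(r,(im[r,318:342].astype(int).sum(1)//3).tolist())
cv2.imwrite("pics/wb.png",cv2.resize(im[y:y+75,x:x+75],None,fx=6,fy=6,interpolation=2)[:,:,::-1])
E
```

```text
time: 22.4
position: [0.512, -0.0008, 0.1665]
tool_rot: [3.128, 0.287, 0.0]
ft_force: [-0.0, -0.0, -0.8]
grip_width: 0.463
t 22.4 pos [512.   -0.8 166.5] F [-0.  -0.  -0.8] w 40.3 yaw 10.49 tilt [ 0.0002 -0.0001]
  to [511.4, -5.7, 165.0] tool mm [-1.5  4.7  1.5]
[322.61436682 259.04578726] 12.208595049789961
246 [20, 16, 16, 17, 20, 22, 25, 26, 28, 23, 19, 15, 13, 11, 14, 10, 11, 8, 22, 92, 177, 202, 206, 205]
248 [21, 18, 18, 18, 16, 16, 16, 19, 19, 15, 14, 14, 14, 14, 15, 11, 11, 6, 22, 94, 178, 203, 205, 205]
250 [49, 53, 45, 30, 16, 15, 16, 14, 13, 13, 12, 15, 13, 12, 12, 10, 12, 6, 29, 111, 182, 203, 204, 204]
252 [40, 46, 48, 48, 33, 18, 14, 14, 12, 11, 14, 13, 10, 8, 8, 8, 8, 10, 40, 132, 189, 203, 204, 203]
254 [46, 44, 41, 48, 53, 33, 15, 12, 14, 11, 10, 6, 9, 7, 10, 25, 57, 122, 155, 188, 201, 203, 201, 202]
256 [38, 37, 41, 39, 33, 18, 14, 13, 11, 9, 10, 9, 9, 8, 30, 110, 179, 200, 201, 202, 204, 203, 203, 201]
258 [19, 13, 26, 53, 47, 42, 38, 27, 11, 7, 10, 11, 8, 8, 18, 78, 174, 200, 204, 203, 204, 204, 202, 203]
260 [5, 16, 58, 111, 127, 126, 122, 92, 44, 14, 8, 9, 9, 8, 7, 53, 169, 201, 204, 205, 204, 204, 203, 204]
262 [8, 9, 32, 77, 90, 67, 52, 30, 14, 9, 8, 10, 10, 7, 15, 68, 172, 201, 203, 202, 203, 202, 201, 201]
264 [6, 7, 6, 8, 9, 9, 8, 10, 9, 9, 7, 6, 8, 9, 49, 147, 192, 202, 202, 201, 200, 201, 201, 201]
266 [5, 6, 8, 9, 10, 8, 11, 8, 11, 9, 11, 9, 24, 72, 151, 191, 200, 202, 201, 201, 201, 200, 200, 201]
268 [6, 3, 9, 8, 7, 9, 9, 12, 11, 20, 51, 115, 149, 186, 200, 202, 202, 203, 203, 202, 202, 202, 200, 199]
270 [6, 9, 23, 49, 72, 61, 55, 56, 60, 76, 112, 130, 138, 165, 191, 199, 200, 201, 202, 201, 202, 201, 202, 202]
```

View pics/wb.png

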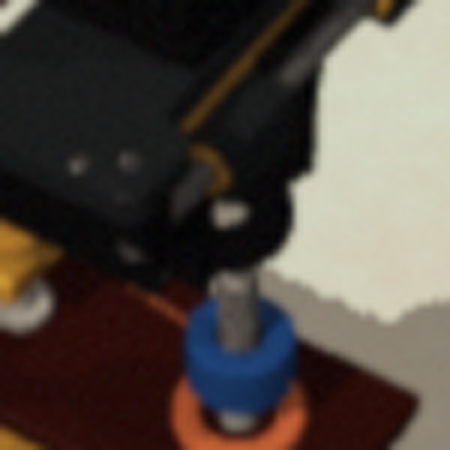

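The side crop shows the washer held level above the bolt. Its right edge is at u=333.4, so the centre is about 321.2. The bolt is at 324.05, so I correct by about 4.9 mm laterally while descending.

```bash
python3 -m inch '[[[-1.4,2.5,1],[0,0,0]],[[-1.3,2.2,1],[0,0,0]],[[0,0,3],[0,0,0]],[[0,0,3],[0,0,0]],[[0,0,3],[0,0,0]],[[0,0,3],[0,0,0]],[[0,0,2],[0,0,0]],[[0,0,2],[0,0,0]],[[0,0,1],[0,0,0]],[[0,0,0],[0,0,0]]]' 1 10; python3 go.py 510.2 -5.9 146
python3 - <<'E'
from h import *
d=grab("side","wc_side"); im=d["image"]
p=ctrl.get_state()["position"]; print(proj(d,[p[0],p[1],p[2]-.0145]), 21e-3*d["fx"]/(d["R"]@(p-np.array([0,0,.0145]))+d["t"])[2])
for r in range(258,276,2): print(r,(im[r,326:342].astype(int).sum(1)//3).tolist())
E
```

```text
time: 23.45
position: [0.5101, -0.0058, 0.1472]
tool_rot: [3.128, 0.288, -0.0]
ft_force: [-0.2, -0.0, 0.0]
grip_width: 0.468
t 23.45 pos [510.1  -5.8 147.2] F [-0.2 -0.   0. ] w 40.7 yaw 10.51 tilt [-0.0002 -0.    ]
  to [510.2, -5.9, 146.0] tool mm [0.1 0.1 1.2]
[325.45115783 265.39275511] 12.00708366552997
258 [15, 16, 13, 13, 13, 15, 14, 13, 13, 10, 10, 11, 8, 51, 168, 201]
260 [32, 16, 14, 12, 13, 13, 10, 9, 10, 12, 17, 44, 92, 138, 186, 203]
262 [34, 16, 12, 13, 12, 9, 10, 8, 12, 42, 121, 167, 193, 201, 202, 203]
264 [17, 16, 11, 9, 10, 7, 9, 10, 11, 33, 116, 183, 201, 202, 202, 203]
266 [68, 83, 59, 25, 10, 11, 8, 9, 9, 16, 68, 171, 200, 202, 201, 201]
268 [64, 53, 30, 14, 6, 8, 7, 11, 7, 27, 100, 179, 201, 202, 203, 201]
270 [9, 11, 7, 8, 10, 7, 8, 9, 15, 56, 153, 194, 202, 202, 203, 203]
272 [11, 8, 8, 11, 9, 10, 8, 15, 49, 117, 164, 190, 200, 201, 201, 203]
274 [9, 9, 12, 13, 16, 33, 49, 86, 115, 126, 129, 136, 163, 173, 174, 177]
```

```bash
python3 -m inch '[[[0,0,1],[0,0,0]],[[0,0,1],[0,0,0]],[[0,0,1],[0,0,0]],[[0,0,1],[0,0,0]],[[0,0,1],[0,0,0]],[[0,0,0],[0,0,0]],[[0,0,0],[0,0,0]],[[0,0,0],[0,0,0]],[[0,0,0],[0,0,0]],[[0,0,0],[0,0,0]]]'; python3 go.py; python3 -m inch '[[[0,0,1],[0,0,0]],[[0,0,1],[0,0,0]],[[0,0,1],[0,0,0]],[[0,0,1],[0,0,0]],[[0,0,1],[0,0,0]],[[0,0,0],[0,0,0]],[[0,0,0],[0,0,0]],[[0,0,0],[0,0,0]],[[0,0,0],[0,0,0]],[[0,0,0],[0,0,0]]]'; python3 go.py
```

```text
time: 24.5
position: [0.5102, -0.0059, 0.1424]
tool_rot: [3.128, 0.287, 0.0]
ft_force: [0.7, -0.5, -0.2]
grip_width: 0.469
t 24.5 pos [510.2  -5.9 142.4] F [ 0.7 -0.5 -0.2] w 40.8 yaw 10.5 tilt [ 0.0001 -0.0001]
time: 25.5
position: [0.5102, -0.0059, 0.1374]
tool_rot: [3.128, 0.287, 0.0]
ft_force: [0.3, 0.3, 0.5]
grip_width: 0.467
t 25.5 pos [510.2  -5.9 137.4] F [0.3 0.3 0.5] w 40.6 yaw 10.5 tilt [ 0.0001 -0.0001]
```

```bash
python3 -m inch '[[[0,0,2],[0,0,0]],[[0,0,4],[0,0,0]],[[0,0,4],[0,0,0]],[[0,0,4],[0,0,0]],[[0,0,3],[0,0,0]],[[0,0,2],[0,0,0]],[[0,0,1],[0,0,0]],[[0,0,1],[0,0,0]],[[0,0,0],[0,0,0]],[[0,0,0],[0,0,0]]]'; python3 go.py; python3 -m inch '[[[0,0,0.6],[0,0,0]],[[0,0,0.6],[0,0,0]],[[0,0,0.4],[0,0,0]],[[0,0,0.4],[0,0,0]],[[0,0,0.4],[0,0,0]],[[0,0,0],[0,0,0]],[[0,0,0],[0,0,0]],[[0,0,0],[0,0,0]],[[0,0,0],[0,0,0]],[[0,0,0],[0,0,0]]]'; python3 go.py
```

```text
time: 26.5
position: [0.5103, -0.0059, 0.1165]
tool_rot: [3.128, 0.287, 0.0]
ft_force: [0.0, 0.1, -0.5]
grip_width: 0.467
t 26.5 pos [510.3  -5.9 116.5] F [ 0.   0.1 -0.5] w 40.6 yaw 10.5 tilt [ 0.0002 -0.0001]
time: 27.5
position: [0.5104, -0.0059, 0.1147]
tool_rot: [3.128, 0.287, 0.001]
ft_force: [-1.4, -0.3, 4.8]
grip_width: 0.472
t 27.5 pos [510.4  -5.9 114.7] F [-1.4 -0.3  4.8] w 41.0 yaw 10.5 tilt [ 0.0004 -0.0005]
```

```bash
python3 -m inch '[[[0,0,0],[0,0,0]],[[0,0,0],[0,0,0]],[[0,0,0],[0,0,0]],[[0,0,0],[0,0,0]],[[0,0,-5],[0,0,0]],[[0,0,-15],[0,0,0]],[[0,0,-20],[0,0,0]],[[0,0,-25],[0,0,0]],[[0,0,0],[0,0,0]],[[0,0,0],[0,0,0]]]' 0.3; python3 -m inch '[[[-13,22,0],[0,0,0]],[[-13,22,0],[0,0,0]],[[-13,22,0],[0,0,0]],[[-13,22,0],[0,0,0]],[[-13,22,0],[0,0,0]],[[-13,22,0],[0,0,0]],[[-13,22,20],[0,0,0]],[[-13,22,20],[0,0,0]],[[0,5,20],[0,0,0]],[[0,0,15],[0,0,0]]]' 0; python3 go.py 441.1 -203.6 23
python3 - <<'E'
from h import *
A=[]
for n in("top","side"):
    d=grab(n,"we_"+n); x,y=proj(d,[.513,-.005,.09]).astype(int)-37
    A.append(cv2.resize(d["image"][y:y+75,x:x+75],None,fx=5,fy=5,interpolation=2)); print(n,x,y)
cv2.imwrite("pics/we.png",np.hstack(A)[:,:,::-1])
E
```

```text
time: 28.5
position: [0.5108, -0.0059, 0.1803]
tool_rot: [3.127, 0.287, 0.003]
ft_force: [-0.0, 0.4, 0.6]
grip_width: 0.701
time: 29.5
position: [0.4392, -0.2038, 0.102]
tool_rot: [-3.128, -0.283, 0.004]
ft_force: [-0.6, 0.1, 0.8]
grip_width: 0.998
t 29.5 pos [ 439.2 -203.8  102. ] F [-0.6  0.1  0.8] w 86.9 yaw 10.34 tilt [-0.0025  0.001 ]
  to [441.1, -203.6, 23.0] tool mm [ 2.1  0.2 79. ]
top 260 234
side 287 243
```

View pics/we.png

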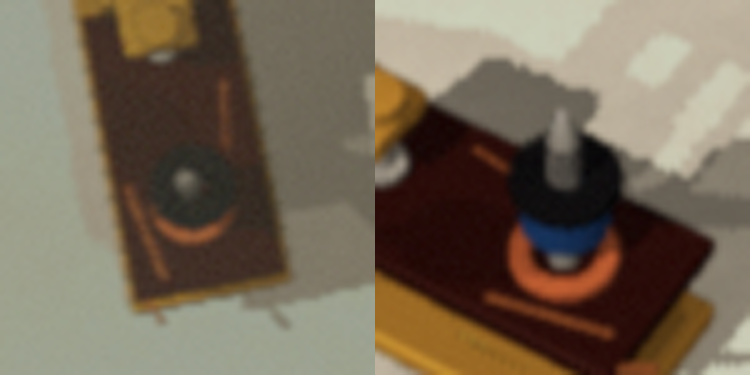

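The washer is level on the spacer round the bolt in both views (side half: washer at (565,185), spacer beneath it). Next is the bushing.

```bash
python3 -m inch '[[[2,0,20],[0,0,0]],[[0,0,20],[0,0,0]],[[0,0,10],[0,0,0]],[[0,0,5],[0,0,0]],[[0,0,0],[0,0,0]],[[0,0,0],[0,0,0]],[[0,0,0],[0,0,0]],[[0,0,0],[0,0,0]],[[0,0,0],[0,0,0]],[[0,0,0],[0,0,0]]]'; python3 go.py 441.1 -203.6 23
```

```text
time: 30.6
position: [0.443, -0.2025, 0.0492]
tool_rot: [3.128, 0.287, 0.0]
ft_force: [-0.2, 0.6, -0.5]
grip_width: 0.998
t 30.6 pos [ 443.  -202.5   49.2] F [-0.2  0.6 -0.5] w 86.8 yaw 10.5 tilt [ 0.0003 -0.0003]
  to [441.1, -203.6, 23.0] tool mm [-2.   0.7 26.2]
```

```bash
python3 -m inch '[[[-2,0.7,8],[0,0,0]],[[0,0,10],[0,0,0]],[[0,0,5],[0,0,0]],[[0,0,3],[0,0,0]],[[0,0,0],[0,0,0]],[[0,0,0],[0,0,0]],[[0,0,0],[0,0,0]],[[0,0,0],[0,0,0]],[[0,0,0],[0,0,0]],[[0,0,0],[0,0,0]]]'; python3 go.py;  python3 -m inch '[[[0,0,0],[0,0,0]],[[0,0,0],[0,0,0]],[[0,0,0],[0,0,0]],[[0,0,0],[0,0,0]],[[0,0,0],[0,0,0]],[[0,0,0],[0,0,0]],[[0,0,0],[0,0,0]],[[0,0,-5],[0,0,0]],[[0,0,-20],[0,0,0]],[[0,0,-40],[0,0,0]]]' 1 20; python3 go.py 511.4 -5.7 175
```

```text
time: 31.6
position: [0.4411, -0.2036, 0.0231]
tool_rot: [3.128, 0.287, 0.0]
ft_force: [0.2, 1.4, -0.0]
grip_width: 1.002
t 31.6 pos [ 441.1 -203.6   23.1] F [ 0.2  1.4 -0. ] w 87.2 yaw 10.5 tilt [ 0.0002 -0.0003]
time: 32.6
position: [0.4387, -0.2024, 0.0865]
tool_rot: [-3.125, -0.288, 0.008]
ft_force: [1.4, -1.0, -0.2]
grip_width: 0.17
t 32.6 pos [ 438.7 -202.4   86.5] F [ 1.4 -1.  -0.2] w 14.8 yaw 10.52 tilt [-0.0053  0.0034]
  to [511.4, -5.7, 175.0] tool mm [ 106.9 -180.5  -88.2]
```

Width 14.8 mm is not the 24 mm barrel, so I look before going on.

```bash
python3 go.py
python3 - <<'E'
from h import *
A=[]
for n in("top","side"):
    d=grab(n,"bu_"+n); x,y=proj(d,[.441,-.204,.04]).astype(int)-40
    A.append(cv2.resize(d["image"][y:y+80,x:x+80],None,fx=5,fy=5,interpolation=2)); print(n,x,y)
    print(blobs(d,(15,100,70),(30,255,255),15))
cv2.imwrite("pics/bu.png",np.hstack(A)[:,:,::-1])
E
```

```text
t 32.6 pos [ 438.7 -202.4   86.5] F [ 1.4 -1.  -0.2] w 14.8 yaw 10.52 tilt [-0.0053  0.0034]
top 338 262
[(array([552.5,  15. ]), [540, 15, 26, 1, 26]), (array([222.5,  17. ]), [178, 17, 90, 1, 90]), (array([357.5,  16. ]), [335, 16, 46, 1, 46]), (array([393.,  16.]), [382, 16, 23, 1, 23]), (array([416.,  16.]), [406, 16, 21, 1, 21]), (array([21.5, 18. ]), [0, 18, 44, 1, 44]), (array([ 42.2, 175.7]), [42, 167, 3, 20, 22]), (array([ 67.4, 178. ]), [65, 167, 5, 23, 31]), (array([291.7, 245.4]), [275, 223, 43, 73, 635]), (array([455.5, 278.9]), [449, 260, 14, 38, 356]), (array([411. , 274.1]), [398, 266, 26, 17, 211]), (array([384.4, 288.5]), [376, 274, 18, 30, 180]), (array([397. , 283.7]), [394, 278, 9, 15, 55]), (array([426. , 300.4]), [421, 290, 11, 22, 132]), (array([306.8, 453.4]), [296, 447, 21, 13, 79]), (array([264.9, 471.6]), [253, 462, 24, 18, 101])]
side 379 220
[(array([458.6,  51.7]), [449, 44, 16, 25, 120]), (array([440.1,  66.1]), [431, 53, 15, 28, 72]), (array([434.4, 168.7]), [418, 162, 36, 10, 88]), (array([461.1, 214.3]), [454, 207, 16, 15, 157]), (array([296.4, 297. ]), [260, 251, 95, 85, 2024]), (array([417.2, 272.5]), [410, 265, 15, 15, 177]), (array([635.6, 456.1]), [630, 426, 10, 54, 273]), (array([624.8, 446.2]), [623, 431, 4, 32, 55])]
```

View pics/bu.png

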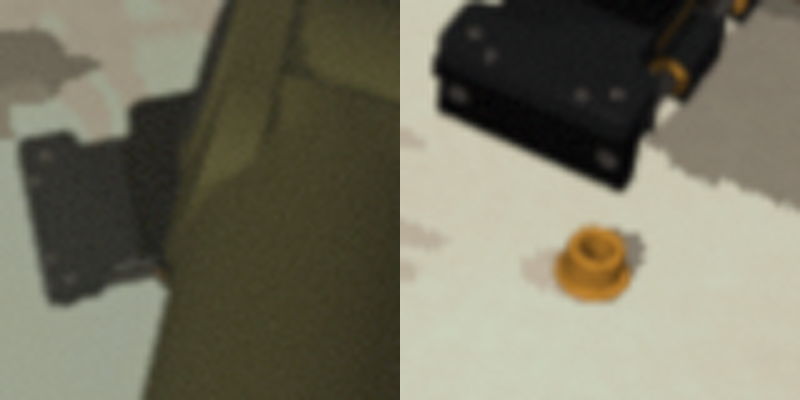

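The bushing is still standing where it was (side px (417,272)). The fingers were simply still closing when I lifted. I'll go back down with a smaller opening and close again.

```bash
python3 -m inch '[[[0,0,0],[0,0,0]],[[0,0,0],[0,0,0]],[[0,0,0],[0,0,0]],[[0,0,0],[0,0,0]],[[0,0,15],[0,0,0]],[[0,0,20],[0,0,0]],[[0,0,10],[0,0,0]],[[0,0,0],[0,0,0]],[[0,0,0],[0,0,0]],[[0,0,0],[0,0,0]]]' 0.42; python3 go.py 441.1 -203.6 23.5
```

```text
time: 33.7
position: [0.4417, -0.2037, 0.0437]
tool_rot: [3.128, 0.287, 0.002]
ft_force: [0.3, -0.6, -0.1]
grip_width: 0.577
t 33.7 pos [ 441.7 -203.7   43.7] F [ 0.3 -0.6 -0.1] w 50.2 yaw 10.5 tilt [ 0.0012 -0.0007]
  to [441.1, -203.6, 23.5] tool mm [-0.6 -0.3 20.2]
```

```bash
python3 -m inch '[[[-0.6,-0.3,10],[0,0,0]],[[0,0,7],[0,0,0]],[[0,0,3],[0,0,0]],[[0,0,0],[0,0,0]],[[0,0,0],[0,0,0]],[[0,0,0],[0,0,0]],[[0,0,0],[0,0,0]],[[0,0,0],[0,0,0]],[[0,0,0],[0,0,0]],[[0,0,0],[0,0,0]]]'; python3 go.py;  python3 -m inch '[[[0,0,0],[0,0,0]],[[0,0,0],[0,0,0]],[[0,0,0],[0,0,0]],[[0,0,0],[0,0,0]],[[0,0,0],[0,0,0]],[[0,0,0],[0,0,0]],[[0,0,0],[0,0,0]],[[0,0,0],[0,0,0]],[[0,0,-5],[0,0,0]],[[0,0,-20],[0,0,0]]]' 1 20; python3 go.py 511.4 -5.7 185
```

```text
time: 34.7
position: [0.4404, -0.2033, 0.0231]
tool_rot: [3.128, 0.287, 0.0]
ft_force: [0.0, -0.5, -0.1]
grip_width: 0.582
t 34.7 pos [ 440.4 -203.3   23.1] F [ 0.  -0.5 -0.1] w 50.6 yaw 10.49 tilt [ 0.0001 -0.0002]
time: 35.7
position: [0.4386, -0.2024, 0.0467]
tool_rot: [-3.126, -0.287, 0.006]
ft_force: [0.0, 0.2, -1.4]
grip_width: 0.261
t 35.7 pos [ 438.6 -202.4   46.7] F [ 0.   0.2 -1.4] w 22.7 yaw 10.51 tilt [-0.004   0.0024]
  to [511.4, -5.7, 185.0] tool mm [ 107.  -180.6 -138.2]
```

```bash
python3 -m inch '[[[0,0,-45],[0,0,0]],[[0,0,-45],[0,0,0]],[[0,0,-40],[0,0,0]],[[16,-28,0],[0,0,0]],[[18,-30,0],[0,0,0]],[[18,-30,0],[0,0,0]],[[18,-30,0],[0,0,0]],[[18,-30,0],[0,0,0]],[[15,-26,0],[0,0,0]],[[0,0,0],[0,0,0]]]'; python3 go.py 511.4 -5.7 170
```

```text
time: 36.7
position: [0.5107, -0.0078, 0.1785]
tool_rot: [-3.125, -0.299, -0.002]
ft_force: [-0.9, 0.7, 0.0]
grip_width: 0.26
t 36.7 pos [510.7  -7.8 178.5] F [-0.9  0.7  0. ] w 22.7 yaw 10.95 tilt [0.0012 0.0027]
  to [511.4, -5.7, 170.0] tool mm [ 1.  -1.9  8.5]
```

```bash
python3 -m inch '[[[0,0,4],[0,0,0]],[[0,0,4],[0,0,0]],[[0,0,0],[0,0,0]],[[0,0,0],[0,0,0]],[[0,0,0],[0,0,0]],[[0,0,0],[0,0,0]],[[0,0,0],[0,0,0]],[[0,0,0],[0,0,0]],[[0,0,0],[0,0,0]],[[0,0,0],[0,0,0]]]'; python3 go.py 511.4 -5.7 165
python3 - <<'E'
from h import *
d=grab("side","bb_side"); im=d["image"]; y,x=215,285
p=np.array(ctrl.get_state()["position"]); b=p-[0,0,.0211]
print(proj(d,b), 16e-3*d["fx"]/(d["R"]@b+d["t"])[2])
h=cv2.cvtColor(im,cv2.COLOR_RGB2HSV)
for r in range(252,274,2): print(r,(im[r,312:342].astype(int)[:,0]).tolist()); 
m=cv2.inRange(h,(12,120,50),(30,255,255)); print([(r,np.flatnonzero(m[r,300:345])[[0,-1]]+300) for r in range(246,272) if m[r,300:345].any()])
cv2.imwrite("pics/bb.png",cv2.resize(im[y:y+75,x:x+75],None,fx=6,fy=6,interpolation=2)[:,:,::-1])
E
```

```text
time: 37.7
position: [0.5099, -0.0134, 0.17]
tool_rot: [3.128, 0.288, -0.0]
ft_force: [1.0, 0.5, -0.6]
grip_width: 0.262
t 37.7 pos [509.9 -13.4 170. ] F [ 1.   0.5 -0.6] w 22.8 yaw 10.51 tilt [-0.     -0.0001]
  to [511.4, -5.7, 165.0] tool mm [ 2.8 -7.3  5. ]
[328.52458031 256.94323468] 9.22632067964981
252 [35, 29, 27, 24, 15, 14, 11, 13, 29, 44, 47, 44, 33, 20, 8, 4, 8, 34, 66, 75, 85, 105, 109, 63, 22, 33, 88, 115, 165, 198]
254 [23, 22, 21, 19, 17, 11, 9, 9, 28, 38, 35, 18, 8, 4, 3, 5, 10, 32, 82, 106, 113, 114, 96, 83, 108, 153, 193, 205, 207, 209]
256 [17, 20, 19, 17, 8, 3, 5, 5, 14, 19, 11, 5, 5, 4, 3, 4, 8, 36, 89, 101, 98, 96, 94, 109, 128, 177, 203, 209, 210, 209]
258 [12, 11, 11, 9, 5, 6, 5, 8, 9, 5, 4, 5, 6, 2, 4, 8, 8, 31, 77, 93, 96, 94, 100, 113, 124, 158, 196, 208, 209, 208]
260 [34, 32, 22, 14, 6, 6, 8, 5, 8, 7, 7, 7, 7, 9, 6, 3, 9, 32, 83, 99, 102, 108, 117, 124, 155, 194, 208, 208, 208, 208]
262 [29, 47, 48, 32, 17, 11, 7, 10, 36, 59, 48, 27, 16, 9, 8, 2, 11, 49, 97, 115, 120, 125, 141, 169, 198, 207, 210, 208, 209, 208]
264 [11, 12, 12, 9, 8, 9, 8, 22, 65, 119, 
[... 447 characters left out ...]
28, 144, 143, 132, 104, 70, 43, 51, 84, 141, 177, 199, 206, 208, 209, 209, 209, 209, 209, 209]
272 [44, 45, 50, 55, 56, 37, 24, 18, 27, 68, 112, 132, 132, 125, 100, 64, 32, 11, 8, 13, 31, 62, 115, 164, 182, 199, 208, 209, 209, 209]
[(246, array([330, 332])), (247, array([329, 332])), (248, array([330, 331])), (250, array([330, 334])), (251, array([330, 335])), (252, array([330, 335])), (253, array([330, 335])), (254, array([330, 335])), (255, array([330, 335])), (256, array([330, 336])), (257, array([330, 336])), (258, array([330, 336])), (259, array([330, 336])), (260, array([330, 335])), (261, array([330, 334])), (262, array([330, 333])), (263, array([329, 332])), (264, array([329, 329]))]
```

View pics/bb.png

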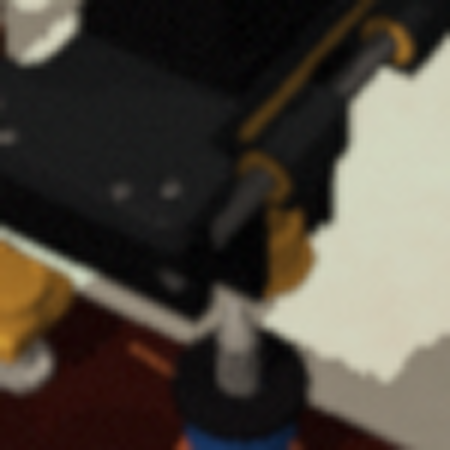

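The side crop shows the bushing flange down in the jaws. The flange's right edge is at u≈337.1, so the centre is 327.9. The bolt is at 324.05, so I correct by 6.8 mm and descend to just round the cone.

```bash
python3 -m inch '[[[1.7,-3.7,0],[0,0,0]],[[1.6,-3.6,0],[0,0,0]],[[0,0,2],[0,0,0]],[[0,0,4],[0,0,0]],[[0,0,4],[0,0,0]],[[0,0,3],[0,0,0]],[[0,0,2],[0,0,0]],[[0,0,2],[0,0,0]],[[0,0,1],[0,0,0]],[[0,0,0],[0,0,0]]]' 1 15; python3 go.py 511.9 -5.6 150
python3 - <<'E'
from h import *
d=grab("side","bc_side"); im=d["image"]
p=np.array(ctrl.get_state()["position"]); b=p-[0,0,.0211]
print(proj(d,b), 16e-3*d["fx"]/(d["R"]@b+d["t"])[2])
for r in range(258,276,2): print(r,(im[r,322:340].astype(int)[:,0]).tolist());
E
```

```text
time: 38.75
position: [0.5118, -0.0057, 0.1519]
tool_rot: [3.128, 0.287, -0.0]
ft_force: [-1.1, -0.1, -0.1]
grip_width: 0.264
t 38.75 pos [511.8  -5.7 151.9] F [-1.1 -0.1 -0.1] w 23.0 yaw 10.5 tilt [-0.0002 -0.0001]
  to [511.9, -5.6, 150.0] tool mm [ 0.1 -0.1  1.9]
[324.68151455 265.71608686] 9.126836752507565
258 [45, 37, 35, 47, 51, 40, 23, 18, 33, 25, 9, 11, 9, 24, 97, 184, 208, 211]
260 [29, 15, 11, 36, 61, 56, 49, 75, 98, 61, 20, 15, 25, 43, 120, 191, 208, 210]
262 [9, 5, 9, 31, 68, 82, 99, 115, 109, 78, 51, 82, 154, 182, 201, 209, 210, 210]
264 [5, 6, 8, 36, 95, 115, 114, 108, 98, 102, 123, 173, 204, 209, 210, 210, 210, 210]
266 [5, 2, 9, 32, 79, 96, 96, 95, 93, 107, 121, 154, 196, 210, 211, 209, 211, 211]
268 [4, 3, 8, 33, 80, 97, 96, 100, 111, 120, 135, 180, 205, 209, 210, 210, 211, 211]
270 [9, 3, 4, 33, 89, 112, 115, 119, 119, 110, 153, 195, 207, 210, 210, 210, 210, 210]
272 [14, 9, 21, 76, 103, 100, 93, 80, 53, 28, 32, 63, 116, 165, 184, 200, 210, 211]
274 [62, 49, 53, 74, 70, 48, 25, 12, 10, 9, 10, 10, 30, 77, 126, 145, 172, 183]
```

```bash
python3 -m inch '[[[0,0,1],[0,0,0]],[[0,0,1],[0,0,0]],[[0,0,1],[0,0,0]],[[0,0,1],[0,0,0]],[[0,0,1],[0,0,0]],[[0,0,1],[0,0,0]],[[0,0,0],[0,0,0]],[[0,0,0],[0,0,0]],[[0,0,0],[0,0,0]],[[0,0,0],[0,0,0]]]'; python3 go.py; python3 -m inch '[[[0,0,1],[0,0,0]],[[0,0,1],[0,0,0]],[[0,0,1],[0,0,0]],[[0,0,1],[0,0,0]],[[0,0,1],[0,0,0]],[[0,0,1],[0,0,0]],[[0,0,0],[0,0,0]],[[0,0,0],[0,0,0]],[[0,0,0],[0,0,0]],[[0,0,0],[0,0,0]]]'; python3 go.py
```

```text
time: 39.8
position: [0.5119, -0.0056, 0.146]
tool_rot: [3.128, 0.287, 0.0]
ft_force: [-0.5, -0.1, -0.6]
grip_width: 0.264
t 39.8 pos [511.9  -5.6 146. ] F [-0.5 -0.1 -0.6] w 23.0 yaw 10.5 tilt [ 0.     -0.0001]
time: 40.8
position: [0.5119, -0.0057, 0.14]
tool_rot: [3.128, 0.287, 0.0]
ft_force: [0.3, 0.6, -0.8]
grip_width: 0.265
t 40.8 pos [511.9  -5.7 140. ] F [ 0.3  0.6 -0.8] w 23.1 yaw 10.5 tilt [ 0.0001 -0.0001]
```

```bash
python3 -m inch '[[[0,0,2],[0,0,0]],[[0,0,3],[0,0,0]],[[0,0,2],[0,0,0]],[[0,0,1],[0,0,0]],[[0,0,1],[0,0,0]],[[0,0,1],[0,0,0]],[[0,0,0],[0,0,0]],[[0,0,0],[0,0,0]],[[0,0,0],[0,0,0]],[[0,0,0],[0,0,0]]]'; python3 go.py; python3 -m inch '[[[0,0,0.6],[0,0,0]],[[0,0,0.6],[0,0,0]],[[0,0,0.6],[0,0,0]],[[0,0,0.4],[0,0,0]],[[0,0,0.4],[0,0,0]],[[0,0,0.4],[0,0,0]],[[0,0,0],[0,0,0]],[[0,0,0],[0,0,0]],[[0,0,0],[0,0,0]],[[0,0,0],[0,0,0]]]'; python3 go.py
```

```text
time: 41.8
position: [0.5119, -0.0057, 0.13]
tool_rot: [3.128, 0.287, 0.0]
ft_force: [-0.4, -0.6, -0.4]
grip_width: 0.265
t 41.8 pos [511.9  -5.7 130. ] F [-0.4 -0.6 -0.4] w 23.1 yaw 10.5 tilt [ 0.0001 -0.0001]
time: 42.8
position: [0.5119, -0.0056, 0.127]
tool_rot: [3.128, 0.288, 0.0]
ft_force: [-0.3, -0.3, -0.8]
grip_width: 0.268
t 42.8 pos [511.9  -5.6 127. ] F [-0.3 -0.3 -0.8] w 23.3 yaw 10.5 tilt [ 0.0001 -0.0001]
```

```bash
python3 -m inch '[[[0,0,0.3],[0,0,0]],[[0,0,0.3],[0,0,0]],[[0,0,0.3],[0,0,0]],[[0,0,0.3],[0,0,0]],[[0,0,0.2],[0,0,0]],[[0,0,0],[0,0,0]],[[0,0,0],[0,0,0]],[[0,0,0],[0,0,0]],[[0,0,0],[0,0,0]],[[0,0,0],[0,0,0]]]'; python3 go.py
```

```text
time: 43.8
position: [0.5118, -0.0056, 0.1256]
tool_rot: [3.128, 0.287, -0.0]
ft_force: [0.4, -0.2, -1.4]
grip_width: 0.262
t 43.8 pos [511.8  -5.6 125.6] F [ 0.4 -0.2 -1.4] w 22.8 yaw 10.5 tilt [-0.     -0.0001]
```

```bash
python3 -m inch '[[[0,0,0.3],[0,0,0]],[[0,0,0.3],[0,0,0]],[[0,0,0.3],[0,0,0]],[[0,0,0.3],[0,0,0]],[[0,0,0],[0,0,0]],[[0,0,0],[0,0,0]],[[0,0,0],[0,0,0]],[[0,0,0],[0,0,0]],[[0,0,0],[0,0,0]],[[0,0,0],[0,0,0]]]' 1 30; python3 go.py
```

```text
time: 44.8
position: [0.512, -0.0056, 0.1248]
tool_rot: [3.128, 0.288, 0.001]
ft_force: [-1.7, 0.8, 5.7]
grip_width: 0.264
t 44.8 pos [512.   -5.6 124.8] F [-1.7  0.8  5.7] w 23.0 yaw 10.5 tilt [ 0.0004 -0.0003]
```

The bushing is seated at 5.7 N. Next I push the stack down: a free stretch first, since the earliest possible landing is at 66 mm, then small felt steps.

```bash
python3 -m inch '[[[0,0,0.5],[0,0,0]],[[0,0,0.7],[0,0,0]],[[0,0,0.7],[0,0,0]],[[0,0,0.7],[0,0,0]],[[0,0,0.7],[0,0,0]],[[0,0,0.7],[0,0,0]],[[0,0,0.7],[0,0,0]],[[0,0,0.6],[0,0,0]],[[0,0,0],[0,0,0]],[[0,0,0],[0,0,0]]]'; python3 go.py
```

```text
time: 45.8
position: [0.512, -0.0056, 0.1195]
tool_rot: [3.128, 0.287, 0.001]
ft_force: [-2.0, 0.2, 5.1]
grip_width: 0.26
t 45.8 pos [512.   -5.6 119.5] F [-2.   0.2  5.1] w 22.6 yaw 10.5 tilt [ 0.0004 -0.0002]
```

```bash
python3 -m inch '[[[0,0,0.3],[0,0,0]],[[0,0,0.3],[0,0,0]],[[0,0,0.3],[0,0,0]],[[0,0,0.3],[0,0,0]],[[0,0,0.3],[0,0,0]],[[0,0,0],[0,0,0]],[[0,0,0],[0,0,0]],[[0,0,0],[0,0,0]],[[0,0,0],[0,0,0]],[[0,0,0],[0,0,0]]]'; python3 go.py
```

```text
time: 46.8
position: [0.5121, -0.0056, 0.1181]
tool_rot: [3.128, 0.287, 0.001]
ft_force: [-1.9, -0.1, 4.9]
grip_width: 0.259
t 46.8 pos [512.1  -5.6 118.1] F [-1.9 -0.1  4.9] w 22.5 yaw 10.5 tilt [ 0.0004 -0.0003]
```

```bash
python3 -m inch '[[[0,0,0.25],[0,0,0]],[[0,0,0.25],[0,0,0]],[[0,0,0.25],[0,0,0]],[[0,0,0.25],[0,0,0]],[[0,0,0],[0,0,0]],[[0,0,0],[0,0,0]],[[0,0,0],[0,0,0]],[[0,0,0],[0,0,0]],[[0,0,0],[0,0,0]],[[0,0,0],[0,0,0]]]'; python3 go.py
```

```text
time: 47.8
position: [0.5121, -0.0056, 0.1171]
tool_rot: [3.128, 0.288, 0.001]
ft_force: [-2.4, -0.1, 6.1]
grip_width: 0.262
t 47.8 pos [512.1  -5.6 117.1] F [-2.4 -0.1  6.1] w 22.8 yaw 10.5 tilt [ 0.0004 -0.0003]
```

```bash
python3 -m inch '[[[0,0,0.25],[0,0,0]],[[0,0,0.25],[0,0,0]],[[0,0,0.25],[0,0,0]],[[0,0,0.25],[0,0,0]],[[0,0,0],[0,0,0]],[[0,0,0],[0,0,0]],[[0,0,0],[0,0,0]],[[0,0,0],[0,0,0]],[[0,0,0],[0,0,0]],[[0,0,0],[0,0,0]]]'; python3 go.py
```

```text
time: 48.8
position: [0.5121, -0.0056, 0.1161]
tool_rot: [3.128, 0.287, 0.001]
ft_force: [-1.6, 0.1, 5.6]
grip_width: 0.256
t 48.8 pos [512.1  -5.6 116.1] F [-1.6  0.1  5.6] w 22.3 yaw 10.5 tilt [ 0.0004 -0.0003]
```

```bash
python3 -m inch '[[[0,0,0.25],[0,0,0]],[[0,0,0.25],[0,0,0]],[[0,0,0.25],[0,0,0]],[[0,0,0.25],[0,0,0]],[[0,0,0],[0,0,0]],[[0,0,0],[0,0,0]],[[0,0,0],[0,0,0]],[[0,0,0],[0,0,0]],[[0,0,0],[0,0,0]],[[0,0,0],[0,0,0]]]'; python3 go.py
```

```text
time: 49.8
position: [0.5121, -0.0056, 0.115]
tool_rot: [3.128, 0.287, 0.001]
ft_force: [-0.1, 0.0, 5.3]
grip_width: 0.259
t 49.8 pos [512.1  -5.6 115. ] F [-0.1  0.   5.3] w 22.5 yaw 10.5 tilt [ 0.0004 -0.0003]
```

```bash
python3 -m inch '[[[0,0,0.25],[0,0,0]],[[0,0,0.25],[0,0,0]],[[0,0,0.25],[0,0,0]],[[0,0,0.25],[0,0,0]],[[0,0,0],[0,0,0]],[[0,0,0],[0,0,0]],[[0,0,0],[0,0,0]],[[0,0,0],[0,0,0]],[[0,0,0],[0,0,0]],[[0,0,0],[0,0,0]]]'; python3 go.py
```

```text
time: 50.8
position: [0.5121, -0.0056, 0.1141]
tool_rot: [3.128, 0.288, 0.001]
ft_force: [-0.9, 0.8, 6.4]
grip_width: 0.26
t 50.8 pos [512.1  -5.6 114.1] F [-0.9  0.8  6.4] w 22.6 yaw 10.5 tilt [ 0.0005 -0.0003]
```

```bash
python3 -m inch '[[[0,0,0.25],[0,0,0]],[[0,0,0.25],[0,0,0]],[[0,0,0.25],[0,0,0]],[[0,0,0.25],[0,0,0]],[[0,0,0],[0,0,0]],[[0,0,0],[0,0,0]],[[0,0,0],[0,0,0]],[[0,0,0],[0,0,0]],[[0,0,0],[0,0,0]],[[0,0,0],[0,0,0]]]'; python3 go.py
```

```text
time: 51.8
position: [0.512, -0.0056, 0.113]
tool_rot: [3.128, 0.287, 0.001]
ft_force: [-2.9, -0.4, 6.0]
grip_width: 0.261
t 51.8 pos [512.   -5.6 113. ] F [-2.9 -0.4  6. ] w 22.7 yaw 10.5 tilt [ 0.0004 -0.0003]
```

```bash
python3 -m inch '[[[0,0,0.25],[0,0,0]],[[0,0,0.25],[0,0,0]],[[0,0,0.25],[0,0,0]],[[0,0,0.25],[0,0,0]],[[0,0,0],[0,0,0]],[[0,0,0],[0,0,0]],[[0,0,0],[0,0,0]],[[0,0,0],[0,0,0]],[[0,0,0],[0,0,0]],[[0,0,0],[0,0,0]]]'; python3 go.py
```

```text
time: 52.8
position: [0.512, -0.0056, 0.112]
tool_rot: [3.128, 0.287, 0.001]
ft_force: [-1.4, 0.6, 5.6]
grip_width: 0.263
t 52.8 pos [512.   -5.6 112. ] F [-1.4  0.6  5.6] w 22.9 yaw 10.5 tilt [ 0.0004 -0.0003]
```

```bash
python3 -m inch '[[[0,0,0.25],[0,0,0]],[[0,0,0.25],[0,0,0]],[[0,0,0.25],[0,0,0]],[[0,0,0.25],[0,0,0]],[[0,0,0],[0,0,0]],[[0,0,0],[0,0,0]],[[0,0,0],[0,0,0]],[[0,0,0],[0,0,0]],[[0,0,0],[0,0,0]],[[0,0,0],[0,0,0]]]'; python3 go.py
python3 - <<'E'
from h import *
d=grab("side","pp_side"); im=d["image"]; y,x=235,285
for z in(.060,.062,.064): print(z,[proj(d,[.513,-.005,z+k]).round(1).tolist() for k in(0,.02,.028)])
cv2.imwrite("pics/pp.png",cv2.resize(im[y:y+75,x:x+75],None,fx=6,fy=6,interpolation=2)[:,:,::-1])
E
```

```text
time: 53.8
position: [0.5121, -0.0056, 0.1111]
tool_rot: [3.128, 0.287, 0.001]
ft_force: [-1.8, -1.0, 6.0]
grip_width: 0.263
t 53.8 pos [512.1  -5.6 111.1] F [-1.8 -1.   6. ] w 22.9 yaw 10.5 tilt [ 0.0004 -0.0003]
0.06 [[324.2, 291.2], [324.1, 284.3], [324.1, 281.4]]
0.062 [[324.2, 290.5], [324.1, 283.6], [324.1, 280.7]]
0.064 [[324.2, 289.8], [324.1, 282.8], [324.1, 280.0]]
```

View pics/pp.png

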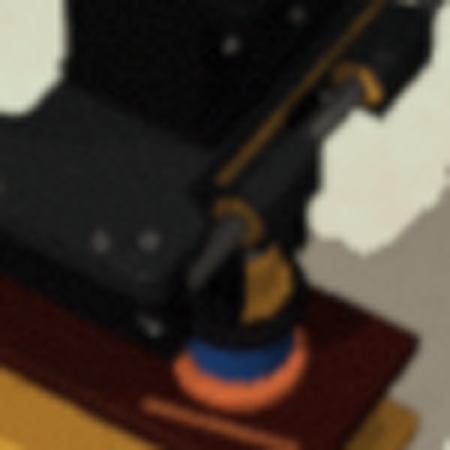

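The stack is intact and the spacer is almost down on the orange shims ((240,365) in the crop). I keep to the felt steps.

```bash
python3 -m inch '[[[0,0,0.2],[0,0,0]],[[0,0,0.2],[0,0,0]],[[0,0,0.2],[0,0,0]],[[0,0,0.2],[0,0,0]],[[0,0,0.1],[0,0,0]],[[0,0,0],[0,0,0]],[[0,0,0],[0,0,0]],[[0,0,0],[0,0,0]],[[0,0,0],[0,0,0]],[[0,0,0],[0,0,0]]]'; python3 go.py
```

```text
time: 54.85
position: [0.5121, -0.0056, 0.1109]
tool_rot: [3.128, 0.287, 0.001]
ft_force: [-5.5, -0.3, 10.5]
grip_width: 0.258
t 54.85 pos [512.1  -5.6 110.9] F [-5.5 -0.3 10.5] w 22.5 yaw 10.5 tilt [ 0.0004 -0.0007]
```

It has landed: the force rose steeply to 10.5 N. There is also some side load (Fx −5.5), which I ease off while raising the push.

```bash
python3 -m inch '[[[-0.2,0,0.15],[0,0,0]],[[-0.2,0,0.15],[0,0,0]],[[0,0,0.15],[0,0,0]],[[0,0,0.1],[0,0,0]],[[0,0,0],[0,0,0]],[[0,0,0],[0,0,0]],[[0,0,0],[0,0,0]],[[0,0,0],[0,0,0]],[[0,0,0],[0,0,0]],[[0,0,0],[0,0,0]]]'; python3 go.py
```

```text
time: 55.85
position: [0.5121, -0.0056, 0.1109]
tool_rot: [3.128, 0.287, 0.002]
ft_force: [-4.2, 0.0, 13.7]
grip_width: 0.258
t 55.85 pos [512.1  -5.6 110.9] F [-4.2  0.  13.7] w 22.4 yaw 10.5 tilt [ 0.0012 -0.0008]
```

```bash
python3 -m inch '[[[-0.2,0,0.15],[0,0,0]],[[0,0,0.15],[0,0,0]],[[0,0,0.1],[0,0,0]],[[0,0,0],[0,0,0]],[[0,0,0],[0,0,0]],[[0,0,0],[0,0,0]],[[0,0,0],[0,0,0]],[[0,0,0],[0,0,0]],[[0,0,0],[0,0,0]],[[0,0,0],[0,0,0]]]'; python3 go.py;  python3 -m inch '[[[0,0,0],[0,0,0]],[[0,0,0],[0,0,0]],[[0,0,0],[0,0,0]],[[0,0,0],[0,0,0]],[[0,0,0],[0,0,0]],[[0,0,0],[0,0,0]],[[0,0,0],[0,0,0]],[[0,0,0],[0,0,0]],[[0,0,0],[0,0,0]],[[0,0,0],[0,0,0]]]'; python3 go.py
```

```text
time: 56.85
position: [0.5121, -0.0056, 0.1109]
tool_rot: [3.127, 0.287, 0.002]
ft_force: [-5.0, 0.1, 15.2]
grip_width: 0.256
t 56.85 pos [512.1  -5.6 110.9] F [-5.   0.1 15.2] w 22.2 yaw 10.5 tilt [ 0.0016 -0.0009]
time: 57.85
position: [0.5121, -0.0056, 0.1109]
tool_rot: [3.127, 0.287, 0.002]
ft_force: [-5.3, 0.3, 15.2]
grip_width: 0.26
t 57.85 pos [512.1  -5.6 110.9] F [-5.3  0.3 15.2] w 22.6 yaw 10.5 tilt [ 0.0016 -0.0009]
```

Fully home: z stays at 110.9 while the force rises. I'll push slightly more for margin, hold, then unload and release.

```bash
python3 -m inch '[[[0,0,0.1],[0,0,0]],[[0,0,0.1],[0,0,0]],[[0,0,0.1],[0,0,0]],[[0,0,0],[0,0,0]],[[0,0,0],[0,0,0]],[[0,0,0],[0,0,0]],[[0,0,0],[0,0,0]],[[0,0,0],[0,0,0]],[[0,0,0],[0,0,0]],[[0,0,0],[0,0,0]]]'; python3 go.py
```

```text
time: 58.85
position: [0.5121, -0.0056, 0.1108]
tool_rot: [3.127, 0.287, 0.002]
ft_force: [-5.8, -0.2, 16.4]
grip_width: 0.262
t 58.85 pos [512.1  -5.6 110.8] F [-5.8 -0.2 16.4] w 22.8 yaw 10.5 tilt [ 0.0016 -0.0011]
```

```bash
python3 -m inch '[[[0,0,-0.3],[0,0,0]],[[0,0,-0.3],[0,0,0]],[[0,0,-0.3],[0,0,0]],[[0,0,-0.3],[0,0,0]],[[0,0,-0.2],[0,0,0]],[[0,0,0],[0,0,0]],[[0,0,0],[0,0,0]],[[0,0,0],[0,0,0]],[[0,0,0],[0,0,0]],[[0,0,0],[0,0,0]]]'; python3 go.py; python3 -m inch '[[[0,0,0],[0,0,0]],[[0,0,0],[0,0,0]],[[0,0,0],[0,0,0]],[[0,0,0],[0,0,0]],[[0,0,0],[0,0,0]],[[0,0,-3],[0,0,0]],[[0,0,-5],[0,0,0]],[[0,0,-15],[0,0,0]],[[0,0,-25],[0,0,0]],[[0,0,-25],[0,0,0]]]' 0.4; python3 go.py; python3 -m inch '[[[0,0,-25],[0,0,0]],[[0,0,-10],[0,0,0]],[[0,0,0],[0,0,0]],[[-20,0,-5],[0,0,0]],[[0,40,0],[0,0,0]],[[0,40,0],[0,0,0]],[[0,40,0],[0,0,0]],[[0,20,0],[0,0,0]],[[0,0,0],[0,0,0]],[[0,0,0],[0,0,0]]]'; python3 go.py
python3 - <<'E'
from h import *
A=[]
for n in("top","side"):
    d=grab(n,"fin_"+n); x,y=proj(d,[.513,-.005,.08]).astype(int)-37
    A.append(cv2.resize(d["image"][y:y+75,x:x+75],None,fx=5,fy=5,interpolation=2))
cv2.imwrite("pics/fin.png",np.hstack(A)[:,:,::-1])
T0=dict(np.load("pics/top0.npz"))["image"].astype(int);T1=dict(np.load("pics/fin_top.npz"))["image"].astype(int)
for nm,(u,v) in dict(globe=(409,208),cap=(205,198),stand=(319,178),driver=(455,270)).items():
    print(nm,np.abs(T0-T1)[v-20:v+20,u-20:u+20].mean().round(1))
E
```

```text
time: 59.85
position: [0.512, -0.0056, 0.1109]
tool_rot: [3.128, 0.287, 0.002]
ft_force: [-2.0, 0.9, 9.3]
grip_width: 0.265
t 59.85 pos [512.   -5.6 110.9] F [-2.   0.9  9.3] w 23.1 yaw 10.5 tilt [ 0.0015 -0.0004]
time: 60.85
position: [0.5113, -0.0056, 0.1847]
tool_rot: [3.128, 0.288, 0.001]
ft_force: [-0.5, -0.4, 0.8]
grip_width: 0.598
t 60.85 pos [511.3  -5.6 184.7] F [-0.5 -0.4  0.8] w 52.0 yaw 10.52 tilt [0.0004 0.    ]
time: 61.85
position: [0.5168, -0.1458, 0.2219]
tool_rot: [-3.126, -0.288, 0.002]
ft_force: [-0.2, 0.3, 0.1]
grip_width: 0.6
t 61.85 pos [ 516.8 -145.8  221.9] F [-0.2  0.3  0.1] w 52.2 yaw 10.53 tilt [-0.0016  0.002 ]
globe 43.6
cap 5.5
stand 6.6
driver 19.4
```

View pics/fin.png

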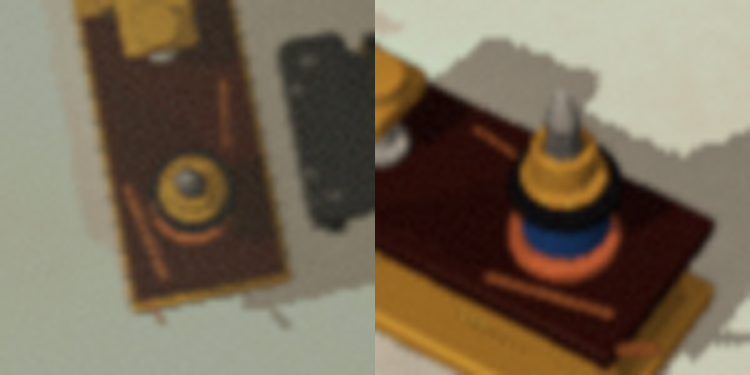

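The stack sits level and in order (side half: bushing (565,165), washer (565,200), spacer (565,240) down on the shims). The top view of the globe and screwdriver is hidden by the arm, so I compare them in the side view and hand in.

Run:
```python
from h import *
from bench import close_job
a=dict(np.load("pics/side0.npz"))["image"].astype(int);b=dict(np.load("pics/fin_side.npz"))["image"].astype(int)
for nm,(u,v) in dict(globe=(357,186),driver=(449,209),stand=(255,225),cap=(151,323)).items(): print(nm,np.abs(a-b)[v-18:v+18,u-18:u+18].mean().round(1))
print(close_job())
```

```text
globe 95.3
driver 36.2
stand 4.6
cap 9.6
the job is handed in; nothing more can be done
None
```

Run:
```python
from h import *
for n in("side0","fin_side","bu_top","we_top"):
    d=dict(np.load(f"pics/{n}.npz")); print(n,[(c.tolist(),s[4]) for c,s in blobs(d,(15,120,80),(28,255,255),100) if 300<c[0]<480 and 180<c[1]<330])
a,b,c=[dict(np.load(f"pics/{n}.npz"))["image"].astype(int) for n in("side0","sd_side","top0")] + []
print("globe side0 vs sd",np.abs(a-b)[168:204,339:375].mean().round(1))
b=dict(np.load("pics/fin_side.npz"))["image"]; print(b[168:204:6,339:375:6].sum(2)//3)
```

```text
side0 [([448.6, 208.9], 423), ([417.3, 271.8], 167)]
fin_side [([450.0, 208.7], 373), ([324.2, 281.5], 189)]
bu_top [([455.5, 278.9], 330)]
we_top [([455.4, 279.1], 333)]
globe side0 vs sd 109.1
[[ 25  31  26  24  26  25]
 [  8  20  22  27  47  36]
 [ 28   8   9  14  22  35]
 [135  15   8   7   9   8]
 [133 180 180  64   8  42]
 [171 125 131 140  15   6]]
```

The job is handed in at about 62 s of the 72 s allowed. The spacer, the farthest washer and the bushing (flange down) are threaded on the bolt in that order. `close_job()` gives no verdict, so the result below rests on my own checks.

**What I did:** I pushed the stack down against about 6 N of collar drag, using 1 mm steps near the landing, until the force rose steeply. The height then held at 110.8–110.9 mm while the push rose. I bedded it at 13.7, then 15.2, then 16.4 N over about 4 s, with 4–6 N of side load. I then unloaded, let go and moved clear.

**Last checks:**
- **Stack:** the final picture shows it level and in order, with the spacer on the shims.
- **Force on the mount:** the highest push I read was about 17.4 N in total. I only read it at the end of each call, so any peak in between was not seen.
- **Lens cap and slide stand:** unchanged between the first and last pictures.
- **Screwdriver:** its handle had not moved in the later top views (455.5, 279 px). It was partly hidden in the last one.
- **Globe:** hidden by the arm in the final views, so I could not confirm it there. The gripper's path was meant to stay well away from it, with no unexpected force seen.

**What went wrong:** the first grip on the bushing failed because I lifted before the fingers had closed. The bushing stayed standing, and the second grip held.

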